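# Freshen the jewellery tray

### The arm

A 6-joint arm with a two-finger parallel gripper is mounted at the origin on the work surface. World frame = base frame: x ahead of the robot, y to its left, z up, the work surface at z = 0. Lengths are in mm, angles in degrees, forces in N, time in s.
With the tool pointing down it reaches from about 250 to 725 mm from the base axis. Payload 9.7 kg.
Tool frame: the origin (TCP) lies midway between the tips of the shut fingers; the grasp point (between the pads) lies r.grasp_offset behind it (r.grasp_offset is the distance from the TCP to the grasp point, in mm); z points along the fingers, y is the line along which they close (so a half turn about z gives the same grasp; the last joint's range is limited). The gripper opens to 85 mm and grips with 20 to 120 N. Pads are 22 mm wide; open, the fingers measure 114 mm over their backs; the gripper's body (76 mm by 85 mm) begins 54 mm behind the grasp point. The pads swing forward as they close: fully open they stand 13 mm farther back than shut.
Start: joints at [71.734, 4.979, 10.078, 95.1, 0, 90], TCP at [172.382, 522.285, 231.284] pointing down, gripper open.
Joint ranges: [-179.16, 179.16], [-48.56, 103.87], [-65.8, 70.77], [-126.05, 130.52], [-82.76, 87.17], [-180, 180]. Speed limits (degrees/s): [127.2, 127.2, 147.25, 180, 180, 180].

### API

Orientations are given as a 3x3 rotation matrix whose columns are the frame's x, y, z axes.
In Python, from station import r gives the robot as it stands.
- The arm moves only by the tool move_arm, never from a script. Its argument "increments" is a list of rows, each a list of 7 numbers: the shift along the tool's x, y, z as a fraction of full scale, then the turn, a rotation vector about the tool's x, y, z as a fraction of full scale, then the opening, from -1 (shut) to 1 (fully open). In form: [[dx, dy, dz, wx, wy, wz, gripper], ...]. A call has 1 to 10 rows; each row is the pose to reach, as a shift and turn from the pose commanded when the call began, along the tool's axes at that moment; what a row does not reach only later rows make up. Full scale, the value 1, is 10 cm for a shift and 90 degrees for a turn. A row lasts 1/8 s, in which the tool goes at most 62.5 mm and 10.7 degrees, less where a joint would pass 70% of its speed; a pose out of reach is approached as far as the arm can. A call with a number of a shift or a turn outside -1 to 1 is refused whole. A call with a gripper value outside its range is refused whole. The fingers move at their own pace and stop on an object; "newtons" is the grip in N (left out, the last holds). Time passes only in rows, so rows that repeat a pose let the fingers close. It gives the time, the measured TCP pose, the force, the opening and the grip force at its end, in the units of the state.
- r.get_state(): the state, without advancing time (a new reading comes with each control period).
- r.snapshot(name): name is "side" or "top" or "wrist"; returns the picture (384x512x3 uint8, red, green, blue); there is no depth.
- r.camera_params(name): a dict with "fx", "fy", "cx", "cy" (pixels), "T" (4x4, takes a point from camera to world coordinates). Camera axes: x right, y down, z forward; pixel columns grow to the right and rows downward; lengths in mm; the calibration is good to about 2 mm. The wrist camera is an equidistant fisheye: a pixel r from the principal point sees the ray r / f radians off the axis. A picture is of the moment at which its call begins: read the wrist's pose just before it. camera_params takes no time and is no camera call; for the wrist camera it gives the pose at the moment of the call.
- r.job_done(): hands the job in; it is judged then, once.
The state is a dict: "time": time; "q": joint angles; "qvel": joint speeds; "joint_efforts": joint torques, N m; "tcp_pos": TCP position; "ee_rot": TCP orientation; "contact_force": force on the tool from outside, world axes, zero at the start; "ft_torque": the same for the moment, N m; "width": finger opening in mm; "finger_force": force on a finger pad.
Only numpy, scipy, OpenCV 4.12 (cv2) and the standard library are available. Lean on these libraries where they do the work, as an engineer would, in place of code of your own. Each camera call takes 0.05 s, during which the arm holds its last target. There are 200 camera calls.

### The job

Clear the jewellery tray by slipping every bangle lying in it over the post of the wooden bangle stand, down flat. Then pick up the shaker and shake its six cedar cubes out over the tray so that they all stay in it and are spread evenly, with none of its four sections left without a cube. Stand the empty shaker back upright in the middle of its cork mat, and do not push the perfume bottle, hair clip or acrylic box about.

Things in the scene. Friction and masses are not known exactly. Their poses are not given: they have to be found in the camera images.
- tray: fixed shallow tray with a blue floor, 160 (its x) by 340 (its y) mm; floor top 4 mm above the table, outer wall 4 mm thick and 12 mm high above the table; three 3 mm ribs (8 mm high above the table) along its x at y = -84, 0, +84 mm part it into four sections about 81 mm wide. Origin on the table under its centre
- section1 (a point): centre of a section's floor (tray y = +125 mm), 4 mm above the table
- section2 (a point): centre of a section's floor (tray y = +42 mm), 4 mm above the table
- section3 (a point): centre of a section's floor (tray y = -42 mm), 4 mm above the table
- section4 (a point): centre of a section's floor (tray y = -125 mm), 4 mm above the table
- stand: fixed wooden bangle stand: round foot 90 mm across and 18 mm high, upright post 40 mm in diameter up to 142 mm, tapering to 28 mm across at its top, 150 mm above the table. Origin on the table on the post's axis
- mat: fixed cork mat, 160 (x) by 70 (y) by 3 mm, on which the shaker starts. Origin on the table under its centre
- shaker: rose and clear shaker, 120 g: a level square tube, 130 long (x), 30 wide, 30 mm high, inside 24 by 24 mm on a 3 mm floor, shut at +x (rose), open at -x (no lip), with a rose grip fin on its roof: 60 long (x), 12 thick (y), 30 to 72 mm above the underside. Its cubes stay in when level and slide out when -x is tipped down past 27 to 34 degrees (varies). Origin: centre of underside
- mouth (a point): middle of the lower edge of the shaker's open end (shaker x = -65 mm, 3 mm above its underside)
- cedar1: cedar wood cube, 16 mm, 12 g; the six start in single file in the shaker. Origin at the centre of the face that starts underneath (8 mm from the cube's centre)
- cedar2: cedar wood cube, 16 mm, 12 g; the six start in single file in the shaker. Origin at the centre of the face that starts underneath (8 mm from the cube's centre)
- cedar3: cedar wood cube, 16 mm, 12 g; the six start in single file in the shaker. Origin at the centre of the face that starts underneath (8 mm from the cube's centre)
- cedar4: cedar wood cube, 16 mm, 12 g; the six start in single file in the shaker. Origin at the centre of the face that starts underneath (8 mm from the cube's centre)
- cedar5: cedar wood cube, 16 mm, 12 g; the six start in single file in the shaker. Origin at the centre of the face that starts underneath (8 mm from the cube's centre)
- cedar6: cedar wood cube, 16 mm, 12 g; the six start in single file in the shaker. Origin at the centre of the face that starts underneath (8 mm from the cube's centre)
- bangle_red: red bangle, a flat ring: 66 mm outside, 52 mm inside diameter, 16 mm thick, 40 g; starts lying flat in a section of the tray, or is absent. Origin at the centre of its lower face, z along the ring's axis
- bangle_green: green bangle, a flat ring: 66 mm outside, 52 mm inside diameter, 16 mm thick, 40 g; starts lying flat in a section of the tray, or is absent. Origin at the centre of its lower face, z along the ring's axis
- bangle_gold: golden bangle, a flat ring: 66 mm outside, 52 mm inside diameter, 16 mm thick, 40 g; starts lying flat in a section of the tray, or is absent. Origin at the centre of its lower face, z along the ring's axis
- bangle_white: white bangle, a flat ring: 66 mm outside, 52 mm inside diameter, 16 mm thick, 40 g; starts lying flat in a section of the tray, or is absent. Origin at the centre of its lower face, z along the ring's axis
- perfume: bystander: blue glass perfume bottle, 50 mm square, 108 mm tall with brass cap. Origin under its centre
- clip: bystander: silver plastic hair clip, 75 by 18 mm, about 16 mm high. Origin under its centre
- acrylic_box: bystander: round clear box with a sliding lid, about 94 mm across, 54 mm high. Origin under its centre

How it is judged:
By the outcome, as a careful person would: the job done as asked, in the order asked, and still so for the second after the job is handed in, with the robot touching nothing.
Of bangle_red, bangle_green, bangle_gold, bangle_white only 2 to 4 are there at a start; the rules pass over those that are not, and their reading is None.
At some moment in a run one of bangle_red, bangle_green, bangle_gold, bangle_white may be knocked a few centimetres aside while the robot is not near it.
It also fails if it takes over 192 s, if anything falls off the work surface, if the arm or the gripper's body presses on something with over 40 N, if the wrist force passes 120 N, or if a joint passes its speed limit or range.

## Working session

There is one attempt and no reset: what is moved stays moved. The work goes in short steps, Python scripts to look and compute and a tool call to move; the robot and the scene stay as the last step left them, time stands still between calls to the robot, and variables do not carry over. Pictures are saved under pics/ and viewed, at most 14 in all, crops included, and the job is handed in when it is done.

Besides the shell and the picture viewer there is one more tool, called after "Emit:" as name(argument=value, ...) on one line, values as JSON. move_arm: Moves the arm, as the interface text tells. Its arguments: {"type":"object","properties":{"increments":{"type":"array"},"newtons":{"type":"number"}},"required":["increments"]}

```bash
ls; mkdir -p pics; python3 - <<'E'
from station import r
import cv2,numpy as np
s=r.get_state();print(s['time'],s['tcp_pos'],s['ee_rot'],s['width'],r.grasp_offset)
for n in("side","top"):
    cv2.imwrite(f"pics/{n}0.png",r.snapshot(n)[:,:,::-1])
for n in("side","top","wrist"):
    p=r.camera_params(n);print(n,p['fx'],p['fy'],p['cx'],p['cy'],np.round(p['T'],3).tolist())
a=cv2.imread("pics/top0.png");b=cv2.imread("pics/side0.png")
cv2.imwrite("pics/top0b.png",cv2.resize(a,(800,600),interpolation=cv2.INTER_CUBIC));cv2.imwrite("pics/side0b.png",cv2.resize(b,(800,600),interpolation=cv2.INTER_CUBIC))
E
```

```text
pics
0.0 [172.30589584 522.06945805 230.58946403] [[-9.49613409e-01  3.13423326e-01 -4.39109995e-04]
 [ 3.13423632e-01  9.49612614e-01 -1.22901572e-03]
 [ 3.17821957e-05 -1.30471726e-03 -9.99999148e-01]] 85.52842389518685 18.700000000000003
side 378.1681571176256 378.1681571176256 258.0181134740121 190.453343033804 [[-0.985, -0.095, 0.145, 428.993], [-0.173, 0.484, -0.858, 902.529], [0.011, -0.87, -0.493, 587.735], [0.0, 0.0, 0.0, 1.0]]
top 427.86614600924 427.86614600924 253.7306724408042 187.76332174463903 [[0.016, -0.992, 0.125, 454.992], [-1.0, -0.013, 0.023, -20.183], [-0.021, -0.125, -0.992, 985.63], [0.0, 0.0, 0.0, 1.0]]
wrist 297.3186396354542 297.3186396354542 254.53366566748988 190.26948558018336 [[0.314, 0.91, 0.271, 102.753], [0.95, -0.3, -0.091, 544.674], [-0.002, 0.286, -0.958, 373.588], [0.0, 0.0, 0.0, 1.0]]
```

View pics/top0b.png

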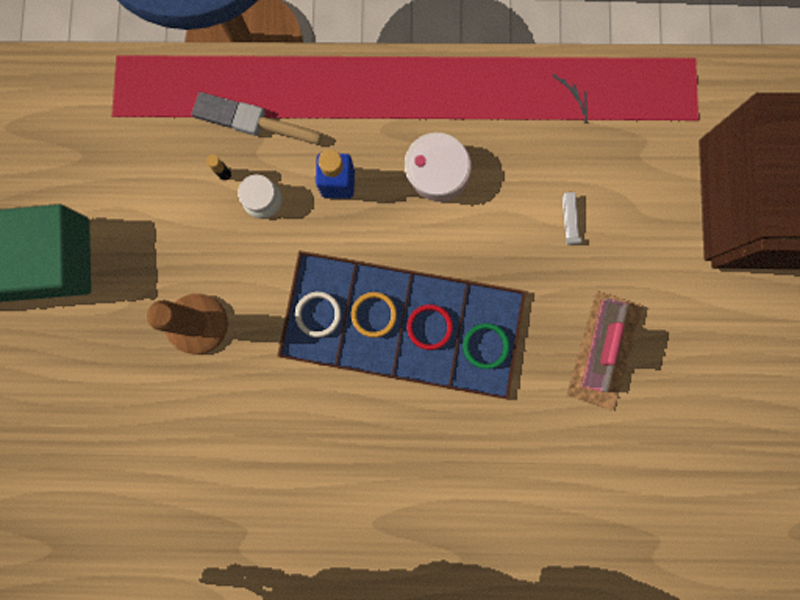

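View pics/side0b.png

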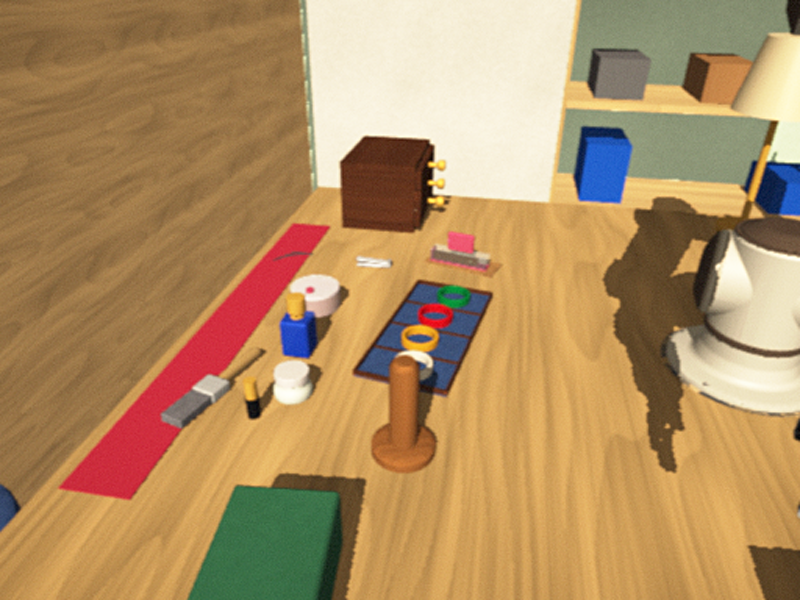

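The top view (800×600) shows all four bangles, left to right: white (318,315), gold (374,314), red (430,327) and green (487,345). The stand foot is at (197,324) with the post top at (160,315), and the shaker is on its mat at about (608,350). The side view shows the same objects, with the post top at (404,363).

```bash
cat > h.py <<'E'
from station import r
import cv2,numpy as np
def ray(n,u,v,p=None):
    p=p or r.camera_params(n);T=np.array(p['T']);x=(u-p['cx'])/p['fx'];y=(v-p['cy'])/p['fy']
    if n=='wrist':
        t=np.hypot(x,y);s=np.sin(t)/max(t,1e-9);d=np.array([x*s,y*s,np.cos(t)])
    else:d=np.array([x,y,1.])
    d=T[:3,:3]@d;return T[:3,3],d/np.linalg.norm(d)
def plane(n,u,v,z,p=None):
    o,d=ray(n,u,v,p);return o+d*(z-o[2])/d[2]
def tri(rays):
    A=sum(np.eye(3)-np.outer(d,d) for o,d in rays);b=sum((np.eye(3)-np.outer(d,d))@o for o,d in rays)
    x=np.linalg.solve(A,b);return x,max(np.linalg.norm(np.cross(x-o,d)) for o,d in rays)
HSV={'red':((172,150,120),(180,255,255)),'green':((60,120,50),(85,255,255)),'gold':((15,130,120),(30,255,255)),'white':((0,0,150),(180,60,255))}
def ring(img,c,box):
    x0,y0,x1,y1=box;h=cv2.cvtColor(img[y0:y1,x0:x1],cv2.COLOR_BGR2HSV)
    m=cv2.inRange(h,*[np.array(t) for t in HSV[c]])
    if c=='red':m|=cv2.inRange(h,np.array((0,150,120)),np.array((5,255,255)))
    n,l,st,_=cv2.connectedComponentsWithStats(m);
    k=1+np.argmax(st[1:,4]);cs,_=cv2.findContours((l==k).astype('uint8'),0,cv2.CHAIN_APPROX_NONE)
    e=cv2.fitEllipse(cv2.convexHull(max(cs,key=len)));return np.add(e[0],(x0,y0)),e[1],st[k,4]
E
python3 - <<'E'
from h import *
t=cv2.imread('pics/top0.png');s=cv2.imread('pics/side0.png')
k=512/800
for c,bt,bs in(('white',(183,180,223,220),(246,222,280,250)),('gold',(222,180,258,222),(250,203,286,228)),('red',(258,185,292,228),(262,190,294,212)),('green',(292,200,330,240),(275,178,304,199))):
    a=ring(t,c,bt);b=ring(s,c,bs)
    x,e=tri([ray('top',*a[0]),ray('side',*b[0])])
    print(c,a,b,x.round(1),round(e,1),plane('top',*a[0],19).round(1))
def P(nm,a,b,z):
    a=np.array(a)*k;b=np.array(b)*k
    x,e=tri([ray('top',*a),ray('side',*b)]);print(nm,x.round(1),round(e,1),'top@z',plane('top',*a,z).round(1))
P('trayFL',(300,252),(355,373),12);P('trayFR',(531,292),(418,281),12)
P('trayNR',(517,399),(492,291),12);P('trayNL',(279,356),(445,393),12)
P('post',(160,315),(404,362),150);P('foot',(197,323),(403,446),18)
P('finA',(617,324),(449,233),72);P('finB',(607,363),(474,236),72)
for q in((597,292),(647,303),(617,410),(569,396)):print('mat',plane('top',*np.array(q)*k,3).round(1))
for q in((335,172),(437,163),(572,219)):print('by',plane('top',*np.array(q)*k,40).round(1))
E
```

```text
white (array([202.70906258, 200.35620308]), (27.720359802246094, 28.116191864013672), np.int32(194)) (array([266.58374214, 229.02821827]), (9.86974811553955, 20.563589096069336), np.int32(86)) [542.  116.6  25.4] 3.5 [546.2 117.8  19. ]
gold (array([238.6022625 , 200.83152771]), (28.090120315551758, 28.587148666381836), np.int32(240)) (array([268.36380005, 216.06153202]), (17.024517059326172, 24.843830108642578), np.int32(256)) [546.3  36.4  12. ] 0.6 [546.2  36.   19. ]
red (array([274.31572723, 208.79678917]), (28.330690383911133, 28.421133041381836), np.int32(225)) (array([278.25653076, 201.60705853]), (15.593320846557617, 23.17002296447754), np.int32(234)) [529.2 -45.4  12. ] 0.6 [529.2 -45.2  19. ]
green (array([310.55830193, 221.03245544]), (28.998430252075195, 29.644514083862305), np.int32(297)) (array([289.76762199, 189.37555504]), (13.76097583770752, 21.77212142944336), np.int32(201)) [ 503.1 -127.8   10.4] 0.1 [ 502.8 -126.9   19. ]
trayFL [637.  147.6   4. ] 2.0 top@z [637.5 146.5  12. ]
trayFR [ 583.5 -196.6    0. ] 0.1 top@z [ 582.1 -194.5   12. ]
trayNR [ 426.8 -174.2    4.6] 0.0 top@z [ 427.1 -173.    12. ]
trayNL [483.9 173.3   5.2] 0.4 top@z [483.3 171.9  12. ]
post [528.9 298.8 147.1] 0.1 top@z [528.6 297.7 150. ]
foot [529.7 297.5   3.1] 0.7 top@z [529.3 292.8  18. ]
finA [ 531.9 -300.1   71.1] 0.0 top@z [ 531.8 -299.8   72. ]
finB [ 477.5 -284.1   75.6] 1.3 top@z [ 478.8 -285.1   72. ]
mat [ 584.5 -292.9    3. ]
mat [ 569.2 -365.4    3. ]
mat [ 413.5 -317.8    3. ]
mat [ 432.3 -249.4    3. ]
by [751.6  94.3  40. ]
by [766.5 -54.5  40. ]
by [ 685.  -249.1   40. ]
```

Emit:
move_arm(increments=[[-0.9, -0.5, 0, 0, 0, 0.9, 0.6], [-0.9, -0.5, 0, 0, 0, 0.9, 0.6], [-0.9, -0.5, 0, 0, 0, 0.9, 0.6], [-0.9, -0.5, 0, 0, 0, 0.9, 0.6], [-0.9, -0.5, 0, 0, 0, 0.9, 0.6], [-0.9, -0.5, 0, 0, 0, 0.9, 0.6], [-0.9, -0.5, 0, 0, 0, 0.9, 0.6], [-0.9, -0.5, 0, 0, 0, 0.9, 0.6], [-0.9, -0.5, 0, 0, 0, 0.9, 0.6]], newtons=40)

```text
time: 1.23
tcp_pos: [242.1, 446.5, 230.9]
ee_rot: [[0.16, 0.987, -0.0], [0.987, -0.16, -0.001], [-0.001, -0.0, -1.0]]
contact_force: [-0.1, -0.4, -0.8]
width: 68.3
finger_force: 0.0
```

Emit:
move_arm(increments=[[-0.7, 0.88, 0, 0, 0, 0, 0.7], [-0.7, 0.88, 0, 0, 0, 0, 0.7], [-0.7, 0.88, 0, 0, 0, 0, 0.7]])

```text
time: 1.6
tcp_pos: [319.4, 361.4, 231.3]
ee_rot: [[0.162, 0.987, 0.0], [0.987, -0.162, -0.0], [-0.0, 0.0, -1.0]]
contact_force: [-0.3, 0.6, 1.0]
width: 72.7
finger_force: 0.0
```

Emit:
move_arm(increments=[[-0.7, 0.88, 0.3, 0, 0, 0, 0.7], [-0.7, 0.88, 0.3, 0, 0, 0, 0.7], [-0.7, 0.88, 0.3, 0, 0, 0, 0.7]])

```text
time: 1.98
tcp_pos: [394.3, 278.2, 200.0]
ee_rot: [[0.163, 0.987, -0.001], [0.987, -0.163, -0.001], [-0.002, -0.001, -1.0]]
contact_force: [-0.4, 0.9, 0.8]
width: 72.7
finger_force: 0.0
```

Emit:
move_arm(increments=[[-0.7, 0.88, 0.3, 0, 0, 0, 0.7], [-0.7, 0.88, 0.3, 0, 0, 0, 0.7], [-0.7, 0.88, 0.3, 0, 0, 0, 0.7], [-0.7, 0.88, 0.3, 0, 0, 0, 0.7]])

```text
time: 2.48
tcp_pos: [468.5, 197.8, 171.5]
ee_rot: [[0.16, 0.987, -0.0], [0.987, -0.16, 0.0], [0.0, -0.0, -1.0]]
contact_force: [-0.1, 0.3, 0.6]
width: 72.8
finger_force: 0.0
```

```bash
python3 - <<'E'
from h import *
np.save('pics/w1p.npy',r.camera_params('wrist'),allow_pickle=True)
a=r.snapshot('wrist')[:,:,::-1];cv2.imwrite('pics/w1.png',a);cv2.imwrite('pics/w1b.png',cv2.resize(a,(800,600),interpolation=cv2.INTER_CUBIC))
E
```

```text
(no output)
```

View pics/w1b.png

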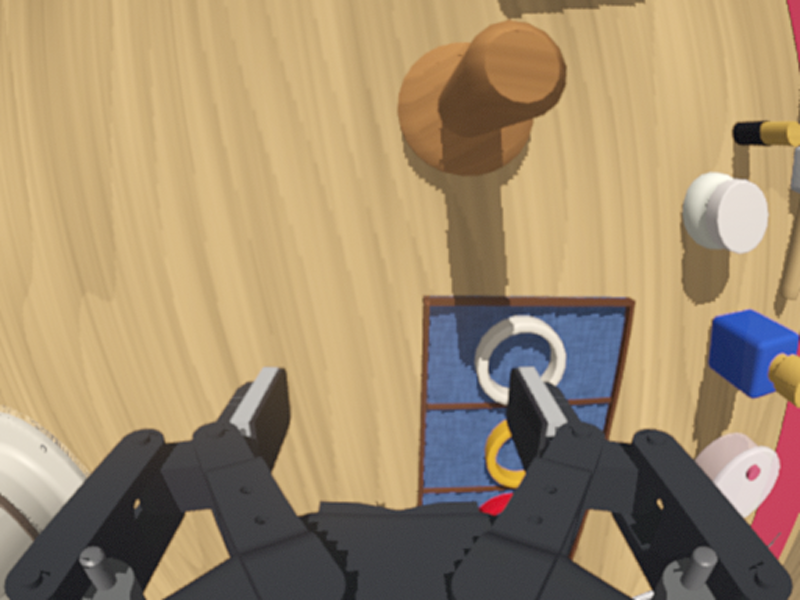

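The wrist view shows the white ring at (520,361) in the tray's end section, the post's top disc centred near (523,62), the foot centre near (467,107), and the tray corners at (426,298) and (633,300).

```bash
python3 - <<'E'
from h import *
p=np.load('pics/w1p.npy',allow_pickle=True).item();k=.64
W=lambda u,v,z:plane('wrist',u*k,v*k,z,p).round(1)
print('T',np.round(p['T'],2).tolist())
print('white',W(520,361,19),'post',W(523,62,150),'foot',W(467,107,18),'cornL',W(426,298,12),W(633,300,12))
for n,w,t in(('post',(523,62),(160,315)),('white',(520,361),np.array((202.7,200.36))/k)):
  print(n,tri([ray('wrist',w[0]*k,w[1]*k,p),ray('top',t[0]*k,t[1]*k)]))
E
```

```text
T [[0.99, -0.15, -0.05, 479.4], [-0.16, -0.95, -0.28, 269.01], [0.0, 0.29, -0.96, 314.45], [0.0, 0.0, 0.0, 1.0]]
white [544.  121.3  19. ] post [529.5 299.7 150. ] foot [528.4 298.2  18. ] cornL [484.  176.5  12. ] [637.9 149.9  12. ]
post (array([529.44883753, 299.31986162, 147.92224954]), np.float64(0.998369261981885))
white (array([545.97622989, 118.46496851,  13.15738395]), np.float64(0.7380456325353536))
```

Emit:
move_arm(increments=[[-0.65, 0.88, 0.4, 0, 0, 0, 0.88], [-0.65, 0.88, 0.8, 0, 0, 0, 0.88], [-0.65, 0.88, 0.8, 0, 0, 0, 0.88], [-0.65, 0.88, 0.8, 0, 0, 0, 0.88]], newtons=40)

```text
time: 3.02
tcp_pos: [544.8, 119.4, 91.2]
ee_rot: [[0.16, 0.987, -0.001], [0.987, -0.16, 0.0], [-0.0, -0.001, -1.0]]
contact_force: [-1.2, 0.4, 0.4]
width: 79.8
finger_force: 0.0
```

Emit:
move_arm(increments=[[0, 0, 0.4, 0, 0, 0, 0.88], [0, 0, 0.7, 0, 0, 0, 0.88], [0, 0, 0.9, 0, 0, 0, 0.88], [0, 0, 0.9, 0, 0, 0, 0.88], [0, 0, 0.9, 0, 0, 0, -1], [0, 0, 0.9, 0, 0, 0, -1], [0, 0, 0.9, 0, 0, 0, -1], [0, 0, 0.9, 0, 0, 0, -1]])

```text
time: 4.03
tcp_pos: [546.3, 119.6, 4.3]
ee_rot: [[0.16, 0.987, 0.003], [0.987, -0.16, 0.002], [0.002, 0.003, -1.0]]
contact_force: [-3.2, 2.4, 6.6]
width: 64.4
finger_force: 43.2
```

```bash
python3 - <<'E'
from h import *
a=r.snapshot('wrist')[:,:,::-1];cv2.imwrite('pics/w2.png',a);cv2.imwrite('pics/w2b.png',cv2.resize(a[190:384,120:420],(750,485),interpolation=cv2.INTER_CUBIC))
E
```

```text
(no output)
```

View pics/w2b.png

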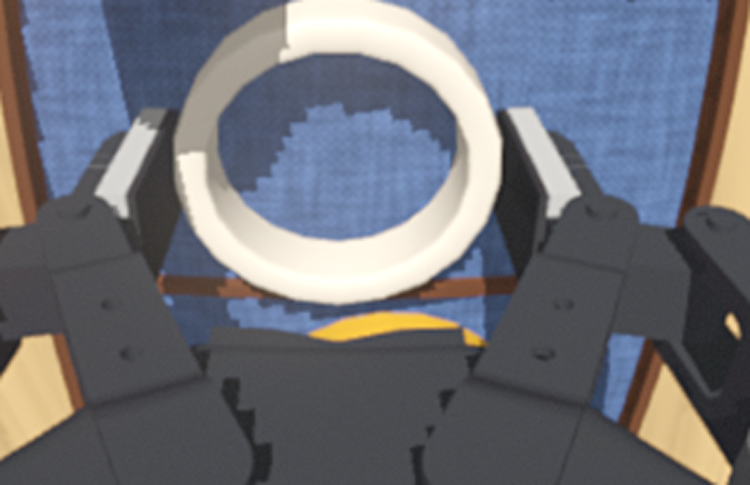

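Emit:
move_arm(increments=[[0, 0, -0.15, 0, 0, 0, -1], [0, 0, -0.5, 0, 0, 0, -1], [0, 0, -1, 0, 0, 0, -1], [0, 0, -1, 0, 0, 0, -1]])

```text
time: 4.58
tcp_pos: [547.8, 119.2, 107.6]
ee_rot: [[0.161, 0.987, 0.009], [0.987, -0.161, 0.002], [0.003, 0.008, -1.0]]
contact_force: [0.9, 0.4, -0.9]
width: 64.4
finger_force: 44.3
```

Emit:
move_arm(increments=[[0, 0, -0.4, 0, 0, 0, -1], [0.3, -0.07, -0.75, 0, 0, 0, -1], [0.6, -0.15, -0.75, 0, 0, 0, -1], [0.87, -0.22, -0.75, 0, 0, 0, -1], [0.87, -0.22, -0.75, 0, 0, 0, -1]])

```text
time: 5.2
tcp_pos: [537.2, 209.4, 176.6]
ee_rot: [[0.159, 0.987, 0.0], [0.987, -0.159, 0.0], [0.0, 0.0, -1.0]]
contact_force: [0.1, -0.1, -0.7]
width: 64.9
finger_force: 44.5
```

```bash
cat >> h.py <<'E'
def held(c,up=0):
    # ring held: centre in tool coords, from wrist view; ring top assumed `up` above TCP
    s=r.get_state();p=r.camera_params('wrist');a=r.snapshot('wrist')[:,:,::-1].copy()
    e=ring(a,c,(150,150,370,330));z=s['tcp_pos'][2]+up
    P=plane('wrist',*e[0],z,p);R=np.array(s['ee_rot']);return s['tcp_pos'].round(1),e,P.round(1),(R.T@(P-s['tcp_pos'])).round(1),a
E
python3 - <<'E'
from h import *
*o,a=held('white',16);print(*o);cv2.imwrite('pics/w3.png',a)
b=cv2.resize(r.snapshot('side')[:,:,::-1][120:330,170:380],(600,600));cv2.imwrite('pics/s3.png',b)
E
```

```text
[537.2 209.4 176.6] (array([254.77339935, 249.88600922]), (123.87033081054688, 130.56103515625), np.int32(6838)) [537.4 213.8 192.6] [  4.3  -0.5 -16. ]
```

View pics/s3.png

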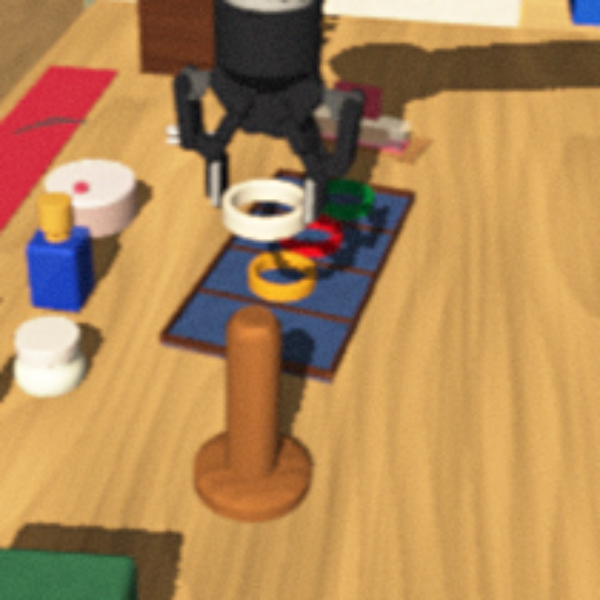

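The side view shows the white ring held level between the fingers, with the post clear and gold, red and green still in the tray.

Emit:
move_arm(increments=[[0.4, -0.1, 0, 0, 0, 0, -1], [0.84, -0.22, 0, 0, 0, 0, -1], [0.84, -0.22, 0, 0, 0, 0, -1], [0.84, -0.22, 0, 0, 0, 0, -1]])

```text
time: 5.8
tcp_pos: [529.5, 293.5, 176.3]
ee_rot: [[0.161, 0.987, -0.0], [0.987, -0.161, -0.0], [-0.001, -0.0, -1.0]]
contact_force: [-0.1, -0.2, -0.6]
width: 64.4
finger_force: 44.5
```

```bash
python3 - <<'E'
from h import *
*o,a=held('white',16);print(*o);cv2.imwrite('pics/w4.png',cv2.resize(a[170:330,150:370],(770,560)))
E
```

```text
[529.5 293.5 176.3] (array([254.59970093, 249.82375336]), (123.29459381103516, 130.4989471435547), np.int32(6732)) [529.7 297.9 192.3] [  4.4  -0.6 -16. ]
```

View pics/w4.png

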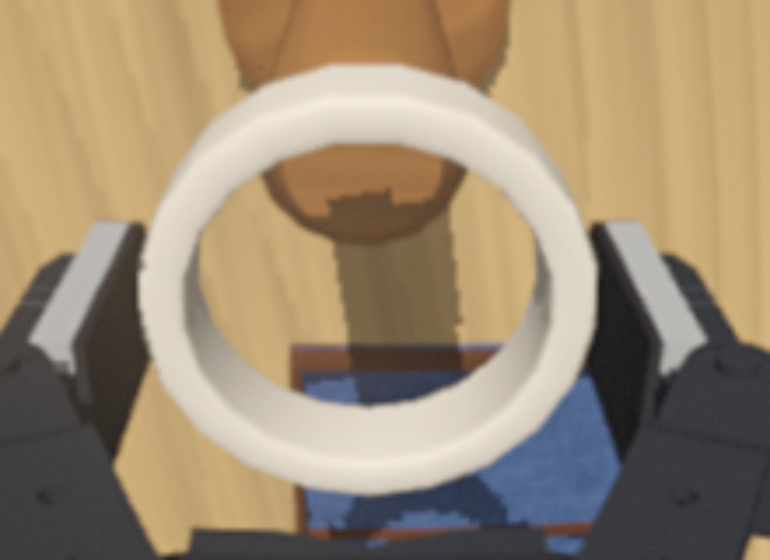

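The ring is held level, with the foot's edge at crop (370,243). The post itself is behind the ring's upper rim, so I'll check the projection numerically.

```bash
python3 - <<'E'
from h import *
p=r.camera_params('wrist');T=np.array(p['T']);print(T.round(2).tolist())
def proj(P):
    c=np.linalg.inv(T)@np.append(P,1);t=np.arctan2(np.hypot(c[0],c[1]),c[2]);q=c[:2]/np.hypot(c[0],c[1])*t*p['fx']+[p['cx'],p['cy']]
    return ((q-[150,170])*3.5).round(0)
for n,P in(('posttop',(529.2,299,150)),('foot18',(529.2,298.5,18)),('footnear',(522,254,18)),('ringtop',(529.5,297.9,192)),('ringbot',(529.5,297.9,176)),('postbase',(529.2,298.5,18))):print(n,proj(P))
E
```

```text
[[0.99, -0.16, -0.05, 540.67], [-0.16, -0.95, -0.28, 364.53], [0.0, 0.29, -0.96, 319.33], [0.0, 0.0, 0.0, 1.0]]
posttop [361. 158.]
foot18 [363.  -3.]
footnear [364. 140.]
ringtop [364. 277.]
ringbot [364. 227.]
postbase [363.  -3.]
```

Emit:
move_arm(increments=[[0.02, 0, 0.2, 0, 0, 0, -1], [0.02, 0, 0.4, 0, 0, 0, -1], [0.02, 0, 0.5, 0, 0, 0, -1], [0.02, 0, 0.5, 0, 0, 0, -1]])

```text
time: 6.35
tcp_pos: [529.7, 295.5, 126.0]
ee_rot: [[0.162, 0.987, -0.001], [0.987, -0.162, -0.0], [-0.001, -0.001, -1.0]]
contact_force: [-0.6, 0.9, -0.8]
width: 64.5
finger_force: 44.5
```

Emit:
move_arm(increments=[[0, 0, 0.2, 0, 0, 0, -1], [0, 0, 0.4, 0, 0, 0, -1], [0, 0, 0.43, 0, 0, 0, -1], [0, 0, 0.43, 0, 0, 0, -1]])

```text
time: 6.85
tcp_pos: [530.1, 296.4, 84.3]
ee_rot: [[0.161, 0.987, 0.001], [0.987, -0.161, 0.0], [0.001, 0.001, -1.0]]
contact_force: [-0.6, 0.3, -0.5]
width: 64.3
finger_force: 44.5
```

Emit:
move_arm(increments=[[0, 0, 0, 0, 0, 0, 0.9], [0, 0, 0, 0, 0, 0, 0.9], [0, 0, 0, 0, 0, 0, 0.9], [0, 0, -0.3, 0, 0, 0, 0.9], [0, 0, -0.9, 0, 0, 0, 0.9], [0, 0, -0.9, 0, 0, 0, 0.9]])

```text
time: 7.6
tcp_pos: [531.4, 297.3, 178.8]
ee_rot: [[0.161, 0.987, 0.007], [0.987, -0.161, 0.004], [0.005, 0.006, -1.0]]
contact_force: [0.4, 0.1, -0.0]
width: 80.8
finger_force: 0.0
```

Emit:
move_arm(increments=[[-0.4, 0.1, 0, 0, 0, 0, 0.88], [-1, 0.25, 0, 0, 0, 0, 0.88], [-1, 0.25, 0, 0, 0, 0, 0.88], [-1, 0.25, 0, 0, 0, 0, 0.88]])

```text
time: 8.1
tcp_pos: [538.3, 193.5, 173.1]
ee_rot: [[0.162, 0.987, -0.0], [0.987, -0.162, 0.0], [0.0, -0.0, -1.0]]
contact_force: [0.0, 0.1, -0.4]
width: 80.3
finger_force: 0.0
```

```bash
cat >> h.py <<'E'
def find(c,box,z=19):
    # ring in tray by wrist view: centre at top plane z, and shift in tool axes
    s=r.get_state();p=r.camera_params('wrist');a=r.snapshot('wrist')[:,:,::-1].copy()
    e=ring(a,c,box);P=plane('wrist',*e[0],z,p);R=np.array(s['ee_rot'])
    return P.round(1),(R.T@(P-s['tcp_pos'])).round(1),[np.round(v,1).tolist() for v in e[:2]],a
E
python3 - <<'E'
from h import *
P,t,e,a=find('gold',(0,0,512,384));print(P,t,e)
t=r.snapshot('top')[:,:,::-1].copy();cv2.imwrite('pics/t5.png',t)
s=r.snapshot('side')[:,:,::-1][120:330,170:380]
cv2.imwrite('pics/m5.png',np.hstack([cv2.resize(s,(380,380)),cv2.resize(a,(420,380))]))
for c,bt in(('gold',(222,180,258,222)),('red',(258,185,292,228)),('green',(292,200,330,240))):
    try:
        q=ring(t,c,bt);print(c,q[1],plane('top',*q[0],19).round(1))
    except Exception as x:print(c,x)
E
```

```text
[530.1 313.5  19. ] [117.1 -27.5 154.1] [[227.0, 59.8], [62.2, 104.1]]
gold (28.404062271118164, 28.606338500976562) [546.2  35.8  19. ]
red (28.024030685424805, 28.611536026000977) [529.2 -44.8  19. ]
green (29.077911376953125, 29.165245056152344) [ 502.8 -127.    19. ]
```

View pics/m5.png

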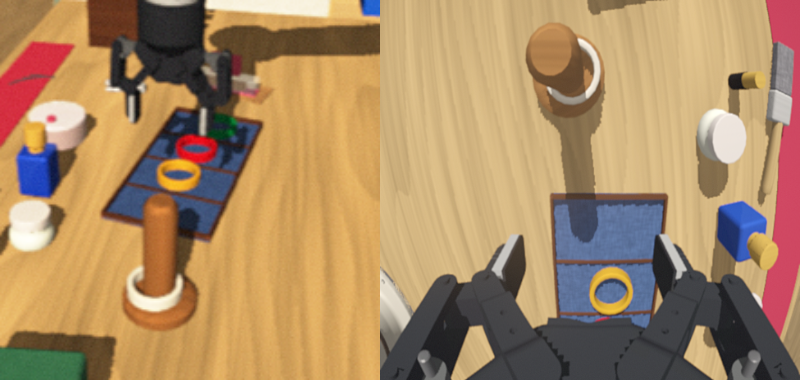

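The white ring now lies flat on the stand's foot. Gold sits in the second section at about wrist px (280,294), and red and green have not moved.

```bash
python3 - <<'E'
from h import *
HSV['gold']=((18,170,120),(32,255,255))
print(find('gold',(245,255,320,325))[:3])
E
```

```text
(array([545.6,  41.2,  19. ]), array([-150.2,   31.8,  154. ]), [[281.0, 294.8], [47.0, 51.5]])
```

Emit:
move_arm(increments=[[-0.4, 0.08, 0, 0, 0, 0, 0.88], [-0.77, 0.16, 0, 0, 0, 0, 0.88], [-0.77, 0.16, 0, 0, 0, 0, 0.88]])

```text
time: 8.68
tcp_pos: [541.8, 113.9, 173.3]
ee_rot: [[0.162, 0.987, 0.0], [0.987, -0.162, -0.0], [-0.0, 0.0, -1.0]]
contact_force: [-1.1, -0.1, -0.1]
width: 80.6
finger_force: 0.0
```

Emit:
move_arm(increments=[[-0.4, 0.08, 0.3, 0, 0, 0, 0.88], [-0.77, 0.17, 0.7, 0, 0, 0, 0.88], [-0.77, 0.17, 0.8, 0, 0, 0, 0.88], [-0.77, 0.17, 0.8, 0, 0, 0, 0.88]])

```text
time: 9.18
tcp_pos: [545.9, 37.3, 92.8]
ee_rot: [[0.16, 0.987, -0.001], [0.987, -0.16, 0.0], [0.0, -0.001, -1.0]]
contact_force: [-0.1, 0.5, 0.3]
width: 80.6
finger_force: 0.0
```

```bash
python3 - <<'E'
from h import *
HSV['gold']=((18,170,120),(32,255,255))
s=r.get_state();print(s['tcp_pos'].round(1),s['width']);print(find('gold',(150,150,370,384))[:3])
E
```

```text
[545.9  37.3  92.8] 80.575096239499
(array([546.1,  38.6,  19. ]), array([ 1.3,  0.1, 73.8]), [[255.4, 197.9], [81.5, 81.7]])
```

Aligned. Descend, grasp and lift.

Emit:
move_arm(increments=[[0, 0, 0.4, 0, 0, 0, 0.88], [0, 0, 0.7, 0, 0, 0, 0.88], [0, 0, 0.87, 0, 0, 0, 0.88], [0, 0, 0.87, 0, 0, 0, 0.88], [0, 0, 0.87, 0, 0, 0, -1], [0, 0, 0.87, 0, 0, 0, -1], [0, 0, 0.87, 0, 0, 0, -1], [0, 0, 0.87, 0, 0, 0, -1]])

```text
time: 10.22
tcp_pos: [547.2, 36.7, 8.8]
ee_rot: [[0.161, 0.987, 0.003], [0.987, -0.161, 0.001], [0.001, 0.003, -1.0]]
contact_force: [-1.8, 1.0, 6.1]
width: 63.4
finger_force: 42.3
```

Emit:
move_arm(increments=[[0, 0, -0.15, 0, 0, 0, -1], [0, 0, -0.5, 0, 0, 0, -1], [0, 0, -0.9, 0, 0, 0, -1], [0, 0, -0.9, 0, 0, 0, -1]])

```text
time: 10.72
tcp_pos: [548.4, 36.5, 101.5]
ee_rot: [[0.161, 0.987, 0.007], [0.987, -0.161, 0.0], [0.002, 0.007, -1.0]]
contact_force: [0.5, 0.7, -0.4]
width: 63.6
finger_force: 44.1
```

Emit:
move_arm(increments=[[0.2, -0.05, -0.4, 0, 0, 0, -1], [0.5, -0.1, -0.8, 0, 0, 0, -1], [0.85, -0.2, -0.8, 0, 0, 0, -1], [0.85, -0.2, -0.8, 0, 0, 0, -1]])

```text
time: 11.22
tcp_pos: [539.9, 125.2, 176.9]
ee_rot: [[0.159, 0.987, 0.001], [0.987, -0.159, 0.0], [0.001, 0.001, -1.0]]
contact_force: [0.5, 0.4, -0.6]
width: 63.5
finger_force: 44.3
```

Emit:
move_arm(increments=[[0.4, -0.1, 0, 0, 0, 0, -1], [0.85, -0.2, 0, 0, 0, 0, -1], [0.85, -0.2, 0, 0, 0, 0, -1]])

```text
time: 11.6
tcp_pos: [533.5, 212.2, 175.7]
ee_rot: [[0.158, 0.987, -0.001], [0.987, -0.158, -0.0], [-0.0, -0.001, -1.0]]
contact_force: [-0.9, 0.4, -0.6]
width: 63.6
finger_force: 44.3
```

```bash
python3 - <<'E'
from h import *
HSV['gold']=((18,170,120),(32,255,255))
s=r.get_state();print(s['tcp_pos'].round(1),s['width']);print(held('gold',16)[1:4])
E
```

```text
[533.5 212.2 175.7] 63.59450383420559
((array([254.50324249, 244.1853714 ]), (119.2392349243164, 126.572265625), np.int32(6066)), array([534.1, 219.6, 191.7]), array([  7.4,  -0.6, -16. ]))
```

Emit:
move_arm(increments=[[0.4, -0.1, 0, 0, 0, 0, -1], [0.84, -0.18, 0, 0, 0, 0, -1], [0.84, -0.18, 0, 0, 0, 0, -1], [0.84, -0.18, 0, 0, 0, 0, -1]])

```text
time: 12.15
tcp_pos: [529.9, 295.1, 176.2]
ee_rot: [[0.162, 0.987, -0.0], [0.987, -0.162, -0.001], [-0.001, -0.0, -1.0]]
contact_force: [-0.4, 0.4, -0.3]
width: 63.7
finger_force: 44.3
```

Emit:
move_arm(increments=[[0, 0, 0.2, 0, 0, 0, -1], [0, 0, 0.4, 0, 0, 0, -1], [0, 0, 0.6, 0, 0, 0, -1], [0, 0, 0.8, 0, 0, 0, -1], [0, 0, 0.92, 0, 0, 0, -1], [0, 0, 0.92, 0, 0, 0, -1]])

```text
time: 12.9
tcp_pos: [529.6, 295.2, 83.7]
ee_rot: [[0.162, 0.987, -0.001], [0.987, -0.162, -0.001], [-0.001, -0.001, -1.0]]
contact_force: [-0.1, -0.5, 0.1]
width: 63.6
finger_force: 44.3
```

```bash
python3 - <<'E'
from h import *
t=r.snapshot('top')[:,:,::-1].copy()
for c,bt in(('red',(258,185,292,228)),('green',(292,200,330,240))):
    q=ring(t,c,bt);print(c,q[1],plane('top',*q[0],19).round(1))
E
```

```text
red (4.629868507385254, 14.374825477600098) [556.  -44.1  19. ]
green (28.764469146728516, 29.27924156188965) [ 503. -127.   19.]
```

Emit:
move_arm(increments=[[0, 0, 0, 0, 0, 0, 0.9], [0, 0, 0, 0, 0, 0, 0.9], [0, 0, 0, 0, 0, 0, 0.9], [0, 0, -0.3, 0, 0, 0, 0.9], [0, 0, -0.9, 0, 0, 0, 0.9], [0, 0, -0.9, 0, 0, 0, 0.9]])

```text
time: 13.7
tcp_pos: [531.4, 297.4, 179.8]
ee_rot: [[0.161, 0.987, 0.007], [0.987, -0.161, 0.004], [0.005, 0.006, -1.0]]
contact_force: [0.6, 0.8, -0.8]
width: 81.2
finger_force: 0.0
```

Emit:
move_arm(increments=[[-0.4, 0.1, 0, 0, 0, 0, 0.88], [-1, 0.2, 0, 0, 0, 0, 0.88], [-1, 0.2, 0, 0, 0, 0, 0.88]])

```text
time: 14.08
tcp_pos: [533.4, 191.4, 174.3]
ee_rot: [[0.165, 0.986, 0.0], [0.986, -0.165, -0.001], [-0.001, 0.0, -1.0]]
contact_force: [0.3, 0.6, 0.7]
width: 80.6
finger_force: 0.0
```

Emit:
move_arm(increments=[[-0.4, 0.1, 0, 0, 0, 0, 0.88], [-1, 0.2, 0, 0, 0, 0, 0.88], [-1, 0.2, 0, 0, 0, 0, 0.88]])

```text
time: 14.45
tcp_pos: [537.1, 89.9, 174.1]
ee_rot: [[0.165, 0.986, -0.0], [0.986, -0.165, -0.0], [-0.0, 0.0, -1.0]]
contact_force: [0.3, 0.7, -0.1]
width: 80.1
finger_force: 0.0
```

```bash
python3 - <<'E'
from h import *
t=r.snapshot('top')[:,:,::-1].copy();cv2.imwrite('pics/t6.png',t)
s=r.snapshot('side')[:,:,::-1][120:330,170:380];a=t[140:280,150:430]
cv2.imwrite('pics/m6.png',np.hstack([cv2.resize(s,(300,300)),cv2.resize(a,(500,300))]))
print(r.get_state()['tcp_pos'])
for c,bt in(('red',(240,165,310,248)),('green',(292,200,330,240))):
    q=ring(t,c,bt);print(c,q,plane('top',*q[0],19).round(1))
E
```

```text
[537.09903391  92.55573676 174.07673036]
red (array([274.28379059, 208.78713226]), (28.279014587402344, 28.405853271484375), np.int32(223)) [529.3 -45.1  19. ]
green (array([310.58238411, 220.89472008]), (28.87216567993164, 29.447139739990234), np.int32(279)) [ 503.1 -126.9   19. ]
```

View pics/m6.png

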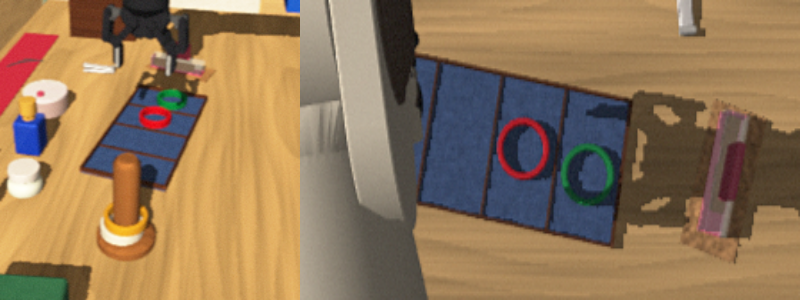

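Gold is stacked on white. Red is at top px (274,209) and green at (311,221), both unmoved; the odd red reading earlier was the arm blocking the view.

Emit:
move_arm(increments=[[-0.4, 0.04, 0, 0, 0, 0, 0.88], [-0.68, 0.07, 0, 0, 0, 0, 0.88], [-0.68, 0.07, 0, 0, 0, 0, 0.88]])

```text
time: 14.92
tcp_pos: [533.1, 24.4, 174.1]
ee_rot: [[0.161, 0.987, -0.0], [0.987, -0.161, 0.0], [0.0, -0.0, -1.0]]
contact_force: [0.1, 0.0, 0.5]
width: 80.4
finger_force: 0.0
```

Emit:
move_arm(increments=[[-0.4, 0.04, 0.3, 0, 0, 0, 0.88], [-0.68, 0.07, 0.7, 0, 0, 0, 0.88], [-0.68, 0.07, 0.8, 0, 0, 0, 0.88], [-0.68, 0.07, 0.8, 0, 0, 0, 0.88]])

```text
time: 15.42
tcp_pos: [529.0, -42.5, 94.1]
ee_rot: [[0.16, 0.987, -0.001], [0.987, -0.16, 0.0], [0.0, -0.001, -1.0]]
contact_force: [-0.7, -0.1, -0.0]
width: 80.2
finger_force: 0.0
```

```bash
python3 - <<'E'
from h import *
s=r.get_state();print(s['tcp_pos'].round(1),s['width']);print(find('red',(150,130,370,384))[:3])
E
```

```text
[529.  -42.5  94.1] 80.17698244733137
(array([528.9, -43. ,  19. ]), array([-0.5,  0.1, 75.1]), [[255.4, 199.7], [82.4, 82.9]])
```

Emit:
move_arm(increments=[[-0.01, 0, 0.4, 0, 0, 0, 0.88], [-0.01, 0, 0.7, 0, 0, 0, 0.88], [-0.01, 0, 0.88, 0, 0, 0, 0.88], [-0.01, 0, 0.88, 0, 0, 0, 0.88], [-0.01, 0, 0.88, 0, 0, 0, -1], [-0.01, 0, 0.88, 0, 0, 0, -1], [-0.01, 0, 0.88, 0, 0, 0, -1], [-0.01, 0, 0.88, 0, 0, 0, -1]])

```text
time: 16.48
tcp_pos: [529.9, -44.8, 8.7]
ee_rot: [[0.161, 0.987, 0.003], [0.987, -0.161, 0.0], [0.001, 0.003, -1.0]]
contact_force: [-2.2, 2.2, 5.9]
width: 63.4
finger_force: 42.5
```

Emit:
move_arm(increments=[[0, 0, -0.15, 0, 0, 0, -1], [0, 0, -0.5, 0, 0, 0, -1], [0, 0, -0.9, 0, 0, 0, -1], [0, 0, -0.9, 0, 0, 0, -1]])

```text
time: 16.98
tcp_pos: [531.0, -45.2, 101.4]
ee_rot: [[0.161, 0.987, 0.007], [0.987, -0.161, -0.001], [0.001, 0.007, -1.0]]
contact_force: [1.1, 0.4, -0.7]
width: 63.8
finger_force: 44.0
```

Emit:
move_arm(increments=[[0.2, -0.05, -0.4, 0, 0, 0, -1], [0.5, -0.1, -0.8, 0, 0, 0, -1], [0.84, -0.14, -0.8, 0, 0, 0, -1], [0.84, -0.14, -0.8, 0, 0, 0, -1]])

```text
time: 17.48
tcp_pos: [528.6, 41.8, 177.0]
ee_rot: [[0.159, 0.987, 0.001], [0.987, -0.159, 0.0], [0.0, 0.001, -1.0]]
contact_force: [-1.3, -0.3, -0.2]
width: 63.6
finger_force: 44.3
```

Emit:
move_arm(increments=[[0.4, -0.06, 0, 0, 0, 0, -1], [0.84, -0.13, 0, 0, 0, 0, -1], [0.84, -0.13, 0, 0, 0, 0, -1]])

```text
time: 17.85
tcp_pos: [528.9, 126.7, 175.9]
ee_rot: [[0.158, 0.987, -0.001], [0.987, -0.158, -0.0], [-0.0, -0.001, -1.0]]
contact_force: [0.0, 0.3, -0.9]
width: 63.4
finger_force: 44.3
```

Emit:
move_arm(increments=[[0.4, -0.06, 0, 0, 0, 0, -1], [0.84, -0.14, 0, 0, 0, 0, -1], [0.84, -0.14, 0, 0, 0, 0, -1]])

```text
time: 18.23
tcp_pos: [528.7, 211.3, 175.8]
ee_rot: [[0.159, 0.987, -0.001], [0.987, -0.159, -0.0], [-0.0, -0.001, -1.0]]
contact_force: [-0.2, -0.0, -0.6]
width: 63.4
finger_force: 44.3
```

Emit:
move_arm(increments=[[0.4, -0.06, 0, 0, 0, 0, -1], [0.84, -0.13, 0, 0, 0, 0, -1], [0.84, -0.13, 0, 0, 0, 0, -1], [0.84, -0.13, 0, 0, 0, 0, -1]])

```text
time: 18.73
tcp_pos: [529.9, 293.9, 176.1]
ee_rot: [[0.162, 0.987, -0.0], [0.987, -0.162, -0.001], [-0.001, -0.0, -1.0]]
contact_force: [0.4, -0.6, -0.7]
width: 63.6
finger_force: 44.3
```

```bash
python3 - <<'E'
from h import *
s=r.get_state();print(s['tcp_pos'].round(1),s['width']);print(held('red',12)[1:4])
E
```

```text
[529.9 293.9 176.1] 63.59796679676266
((array([254.84734344, 244.51371002]), (120.21939849853516, 126.31427001953125), np.int32(6128)), array([530.2, 299.1, 188.1]), array([  5.2,  -0.5, -12. ]))
```

Emit:
move_arm(increments=[[0.02, 0, 0.2, 0, 0, 0, -1], [0.02, 0, 0.4, 0, 0, 0, -1], [0.02, 0, 0.6, 0, 0, 0, -1], [0.02, 0, 0.8, 0, 0, 0, -1], [0.02, 0, 0.92, 0, 0, 0, -1], [0.02, 0, 0.92, 0, 0, 0, -1]])

```text
time: 19.52
tcp_pos: [529.7, 296.3, 83.8]
ee_rot: [[0.162, 0.987, -0.001], [0.987, -0.162, -0.001], [-0.001, -0.001, -1.0]]
contact_force: [-0.7, -0.7, -0.2]
width: 63.2
finger_force: 44.3
```

Emit:
move_arm(increments=[[0, 0, 0, 0, 0, 0, 0.9], [0, 0, 0, 0, 0, 0, 0.9], [0, 0, 0, 0, 0, 0, 0.9], [0, 0, -0.3, 0, 0, 0, 0.9], [0, 0, -0.9, 0, 0, 0, 0.9], [0, 0, -0.9, 0, 0, 0, 0.9]])

```text
time: 20.27
tcp_pos: [531.6, 298.4, 179.9]
ee_rot: [[0.161, 0.987, 0.007], [0.987, -0.161, 0.004], [0.005, 0.007, -1.0]]
contact_force: [-0.0, 0.1, -0.2]
width: 81.3
finger_force: 0.0
```

Emit:
move_arm(increments=[[-0.4, 0.05, 0, 0, 0, 0, 0.88], [-1, 0.12, 0, 0, 0, 0, 0.88], [-1, 0.12, 0, 0, 0, 0, 0.88]])

```text
time: 20.65
tcp_pos: [525.5, 193.7, 174.4]
ee_rot: [[0.164, 0.986, 0.0], [0.986, -0.164, -0.0], [-0.0, 0.0, -1.0]]
contact_force: [0.7, 1.2, -0.1]
width: 80.1
finger_force: 0.0
```

Emit:
move_arm(increments=[[-0.4, 0.05, 0, 0, 0, 0, 0.88], [-1, 0.12, 0, 0, 0, 0, 0.88], [-1, 0.12, 0, 0, 0, 0, 0.88]])

```text
time: 21.02
tcp_pos: [521.3, 93.6, 174.2]
ee_rot: [[0.165, 0.986, 0.0], [0.986, -0.165, -0.0], [-0.0, 0.0, -1.0]]
contact_force: [0.3, 1.1, 0.4]
width: 80.3
finger_force: 0.0
```

Emit:
move_arm(increments=[[-0.4, 0.05, 0, 0, 0, 0, 0.88], [-1, 0.12, 0, 0, 0, 0, 0.88], [-1, 0.12, 0, 0, 0, 0, 0.88]])

```text
time: 21.4
tcp_pos: [517.2, -6.5, 174.1]
ee_rot: [[0.164, 0.986, 0.0], [0.986, -0.164, -0.0], [-0.0, 0.0, -1.0]]
contact_force: [0.2, 0.6, 0.0]
width: 80.5
finger_force: 0.0
```

```bash
python3 - <<'E'
from h import *
s=r.get_state();print(s['tcp_pos'].round(1));t=r.snapshot('top')[:,:,::-1].copy()
q=ring(t,'green',(292,190,340,245));print(q,plane('top',*q[0],19).round(1))
b=r.snapshot('side')[:,:,::-1].copy();cv2.imwrite('pics/s7.png',b)
for c in('red','gold','white'):print(c,ring(b,c,(235,225,285,300)))
E
```

```text
[517.2  -6.5 174.1]
(array([313.97939491, 221.11902618]), (22.248327255249023, 27.665882110595703), np.int32(149)) [ 502.7 -134.6   19. ]
red (array([258.02935219, 266.07223511]), (25.240032196044922, 31.485544204711914), np.int32(291))
gold (array([240.61466408, 270.05501175]), (19.002099990844727, 68.08518981933594), np.int32(420))
white (array([254.90449524, 277.91828918]), (26.469961166381836, 29.224891662597656), np.int32(143))
```

Emit:
move_arm(increments=[[-0.4, 0.02, 0, 0, 0, 0, 0.88], [-0.59, 0.03, 0, 0, 0, 0, 0.88], [-0.59, 0.03, 0, 0, 0, 0, 0.88]])

```text
time: 21.88
tcp_pos: [510.8, -63.1, 174.2]
ee_rot: [[0.162, 0.987, -0.0], [0.987, -0.162, 0.0], [0.0, -0.0, -1.0]]
contact_force: [-0.2, 0.7, 0.2]
width: 80.5
finger_force: 0.0
```

Emit:
move_arm(increments=[[-0.4, 0.02, 0.3, 0, 0, 0, 0.88], [-0.59, 0.02, 0.7, 0, 0, 0, 0.88], [-0.59, 0.02, 0.8, 0, 0, 0, 0.88], [-0.59, 0.02, 0.8, 0, 0, 0, 0.88]])

```text
time: 22.38
tcp_pos: [503.2, -120.6, 94.4]
ee_rot: [[0.16, 0.987, -0.001], [0.987, -0.16, 0.001], [0.0, -0.001, -1.0]]
contact_force: [0.7, -0.7, 0.7]
width: 80.4
finger_force: 0.0
```

```bash
python3 - <<'E'
from h import *
s=r.get_state();print(s['tcp_pos'].round(1),s['width']);*f,a=find('green',(150,130,370,384));print(f)
b=cv2.imread('pics/s7.png')[190:310,200:320]
cv2.imwrite('pics/m8.png',np.hstack([cv2.resize(b,(400,400)),cv2.resize(a,(400,400))]))
E
```

```text
[ 503.2 -120.6   94.4] 80.38530134340935
[array([ 502.6, -124.5,   19. ]), array([-4. ,  0.1, 75.4]), [[255.4, 203.8], [82.0, 82.9]]]
```

View pics/m8.png

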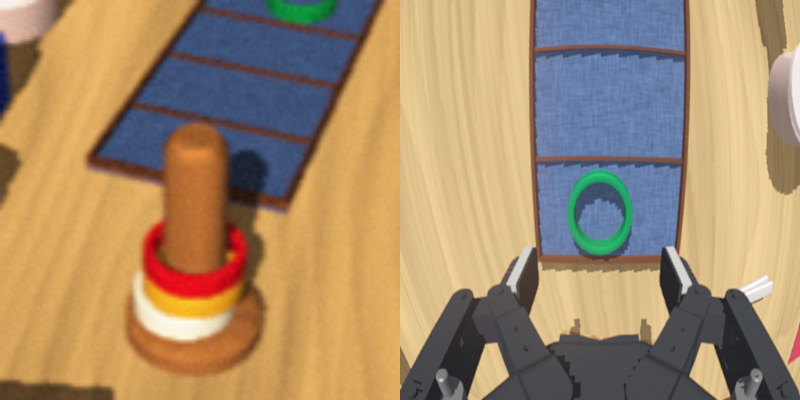

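White, gold and red are stacked on the post. Green lies in the end section, about 4 mm behind the tool.

Emit:
move_arm(increments=[[-0.04, 0, 0.4, 0, 0, 0, 0.8], [-0.04, 0, 0.7, 0, 0, 0, 0.8], [-0.04, 0, 0.88, 0, 0, 0, 0.8], [-0.04, 0, 0.88, 0, 0, 0, 0.8], [-0.04, 0, 0.88, 0, 0, 0, -1], [-0.04, 0, 0.88, 0, 0, 0, -1], [-0.04, 0, 0.88, 0, 0, 0, -1], [-0.04, 0, 0.88, 0, 0, 0, -1]])

```text
time: 23.42
tcp_pos: [503.6, -125.9, 8.2]
ee_rot: [[0.161, 0.987, 0.003], [0.987, -0.161, -0.0], [0.0, 0.003, -1.0]]
contact_force: [-0.6, 1.1, 7.0]
width: 63.0
finger_force: 44.4
```

Emit:
move_arm(increments=[[0, 0, -0.15, 0, 0, 0, -1], [0, 0, -0.5, 0, 0, 0, -1], [0, 0, -0.9, 0, 0, 0, -1], [0, 0, -0.9, 0, 0, 0, -1]])

```text
time: 23.92
tcp_pos: [504.3, -126.3, 100.9]
ee_rot: [[0.161, 0.987, 0.006], [0.987, -0.161, -0.002], [-0.001, 0.006, -1.0]]
contact_force: [-0.1, 0.9, 0.3]
width: 62.6
finger_force: 44.0
```

Emit:
move_arm(increments=[[0.2, -0.02, -0.4, 0, 0, 0, -1], [0.5, -0.05, -0.8, 0, 0, 0, -1], [0.84, -0.08, -0.8, 0, 0, 0, -1], [0.84, -0.08, -0.8, 0, 0, 0, -1]])

```text
time: 24.42
tcp_pos: [508.1, -40.0, 176.7]
ee_rot: [[0.159, 0.987, 0.0], [0.987, -0.159, 0.0], [0.0, 0.0, -1.0]]
contact_force: [-0.8, -0.8, -0.2]
width: 62.7
finger_force: 44.2
```

Emit:
move_arm(increments=[[0.4, -0.04, 0, 0, 0, 0, -1], [0.84, -0.08, 0, 0, 0, 0, -1], [0.84, -0.08, 0, 0, 0, 0, -1]])

```text
time: 24.8
tcp_pos: [513.4, 44.1, 175.7]
ee_rot: [[0.158, 0.987, -0.001], [0.987, -0.158, 0.0], [-0.0, -0.001, -1.0]]
contact_force: [-0.3, -0.2, -1.4]
width: 63.1
finger_force: 44.2
```

Emit:
move_arm(increments=[[0.4, -0.04, 0, 0, 0, 0, -1], [0.84, -0.08, 0, 0, 0, 0, -1], [0.84, -0.08, 0, 0, 0, 0, -1]])

```text
time: 25.18
tcp_pos: [519.3, 127.7, 175.7]
ee_rot: [[0.159, 0.987, -0.001], [0.987, -0.159, -0.0], [-0.0, -0.001, -1.0]]
contact_force: [0.0, -0.7, 1.1]
width: 62.5
finger_force: 44.2
```

Emit:
move_arm(increments=[[0.4, -0.04, 0, 0, 0, 0, -1], [0.84, -0.08, 0, 0, 0, 0, -1], [0.84, -0.08, 0, 0, 0, 0, -1]])

```text
time: 25.55
tcp_pos: [525.1, 211.4, 175.6]
ee_rot: [[0.16, 0.987, -0.001], [0.987, -0.16, -0.001], [-0.001, -0.001, -1.0]]
contact_force: [-0.3, -0.8, -1.0]
width: 63.5
finger_force: 44.2
```

Emit:
move_arm(increments=[[0.4, -0.04, 0, 0, 0, 0, -1], [0.85, -0.09, 0, 0, 0, 0, -1], [0.85, -0.09, 0, 0, 0, 0, -1], [0.85, -0.09, 0, 0, 0, 0, -1]])

```text
time: 26.05
tcp_pos: [530.0, 294.7, 176.1]
ee_rot: [[0.162, 0.987, -0.001], [0.987, -0.162, -0.001], [-0.001, -0.0, -1.0]]
contact_force: [0.3, -0.4, 0.5]
width: 62.9
finger_force: 44.2
```

```bash
python3 - <<'E'
from h import *
s=r.get_state();print(s['tcp_pos'].round(1),s['width']);print(held('green',12)[1:4])
E
```

```text
[530.  294.7 176.1] 62.92563236312076
((array([255.08589172, 246.52453613]), (119.2635269165039, 125.98206329345703), np.int32(5910)), array([530.4, 298.7, 188.1]), array([  4.1,  -0.3, -12. ]))
```

Emit:
move_arm(increments=[[0.02, 0, 0.2, 0, 0, 0, -1], [0.02, 0, 0.4, 0, 0, 0, -1], [0.02, 0, 0.6, 0, 0, 0, -1], [0.02, 0, 0.8, 0, 0, 0, -1], [0.02, 0, 0.92, 0, 0, 0, -1], [0.02, 0, 0.92, 0, 0, 0, -1]])

```text
time: 26.85
tcp_pos: [529.9, 297.2, 83.8]
ee_rot: [[0.162, 0.987, -0.001], [0.987, -0.162, -0.001], [-0.001, -0.001, -1.0]]
contact_force: [-0.1, -0.7, -0.1]
width: 63.1
finger_force: 44.2
```

Emit:
move_arm(increments=[[0, 0, 0, 0, 0, 0, 0.9], [0, 0, 0, 0, 0, 0, 0.9], [0, 0, 0, 0, 0, 0, 0.9], [0, 0, -0.3, 0, 0, 0, 0.9], [0, 0, -0.9, 0, 0, 0, 0.9], [0, 0, -0.9, 0, 0, 0, 0.9]])

```text
time: 27.6
tcp_pos: [531.7, 299.4, 179.9]
ee_rot: [[0.161, 0.987, 0.007], [0.987, -0.161, 0.004], [0.005, 0.007, -1.0]]
contact_force: [0.6, -0.2, -0.3]
width: 80.9
finger_force: 0.0
```

Emit:
move_arm(increments=[[-0.4, 0.05, 0, 0, 0, 0, 0.5], [-1, 0.12, -0.2, 0, 0, 0, 0.5], [-1, 0.12, -0.2, 0, 0, 0, 0.5]])

```text
time: 27.98
tcp_pos: [526.2, 195.1, 195.9]
ee_rot: [[0.164, 0.986, 0.002], [0.986, -0.164, 0.0], [0.001, 0.002, -1.0]]
contact_force: [0.8, 0.8, 0.2]
width: 64.2
finger_force: 0.0
```

Emit:
move_arm(increments=[[-0.4, 0.05, 0, 0, 0, 0, 0.5], [-1, 0.12, 0, 0, 0, 0, 0.5], [-1, 0.12, 0, 0, 0, 0, 0.5]])

```text
time: 28.35
tcp_pos: [521.5, 94.7, 194.0]
ee_rot: [[0.164, 0.986, -0.0], [0.986, -0.164, -0.0], [-0.0, -0.0, -1.0]]
contact_force: [0.5, 0.8, 0.4]
width: 64.1
finger_force: 0.0
```

Emit:
move_arm(increments=[[-0.4, 0.05, 0, 0, 0, 0, 0.5], [-1, 0.12, 0, 0, 0, 0, 0.5], [-1, 0.12, 0, 0, 0, 0, 0.5]])

```text
time: 28.72
tcp_pos: [517.4, -5.4, 193.8]
ee_rot: [[0.164, 0.986, -0.0], [0.986, -0.164, -0.0], [-0.0, -0.0, -1.0]]
contact_force: [0.4, 0.4, -0.1]
width: 64.0
finger_force: 0.0
```

Emit:
move_arm(increments=[[-0.4, 0.05, 0, 0, 0, 0, 0.5], [-1, 0.12, 0, 0, 0, 0, 0.5], [-1, 0.12, 0, 0, 0, 0, 0.5], [-1, 0.12, 0, 0, 0, 0, 0.5]])

```text
time: 29.22
tcp_pos: [513.4, -103.1, 193.9]
ee_rot: [[0.161, 0.987, -0.0], [0.987, -0.161, 0.001], [0.001, -0.0, -1.0]]
contact_force: [0.6, 0.9, -0.4]
width: 64.0
finger_force: 0.0
```

```bash
python3 - <<'E'
from h import *
s=r.get_state();print(s['tcp_pos'].round(1),s['q'].round(1))
np.save('pics/w9p.npy',r.camera_params('wrist'),allow_pickle=True)
a=r.snapshot('wrist')[:,:,::-1].copy();cv2.imwrite('pics/w9.png',a)
b=r.snapshot('side')[:,:,::-1].copy();cv2.imwrite('pics/s9.png',b)
cv2.imwrite('pics/m9.png',np.hstack([cv2.resize(b[190:310,200:320],(300,400)),cv2.resize(a,(500,400))]))
E
```

```text
[ 513.4 -103.1  193.9] [-11.4   0.8   1.5  90.8   0.   87.9]
```

View pics/m9.png

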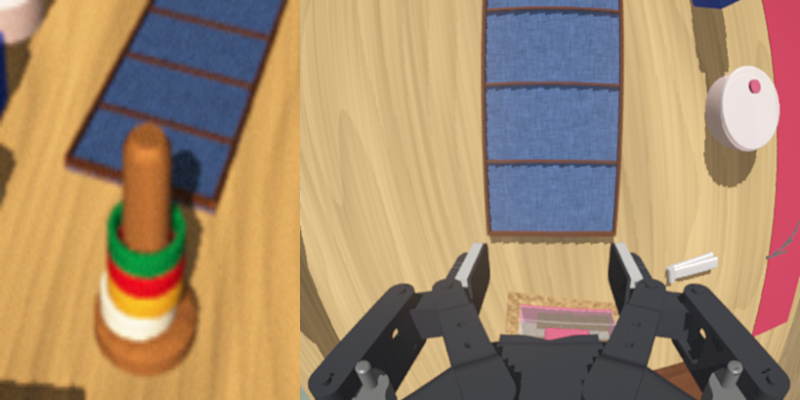

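All four bangles are stacked flat: white, gold, red, green. The shaker on its mat is just below the fingers in the wrist view, and the tray is empty.

Emit:
move_arm(increments=[[-0.4, 0.05, 0, 0, 0, 0, 0.5], [-0.93, 0.11, 0, 0, 0, 0, 0.5], [-0.93, 0.11, 0, 0, 0, 0, 0.5]])

```text
time: 29.7
tcp_pos: [509.1, -198.9, 193.9]
ee_rot: [[0.162, 0.987, -0.0], [0.987, -0.162, -0.0], [-0.0, -0.0, -1.0]]
contact_force: [0.1, 0.7, -0.1]
width: 64.1
finger_force: 0.0
```

Emit:
move_arm(increments=[[-0.4, 0.05, 0, 0, 0, -0.2, 0.2], [-0.93, 0.11, 0, 0, 0, -0.92, 0.2], [-0.93, 0.11, 0, 0, 0, -0.92, 0.2], [-0.93, 0.11, 0, 0, 0, -0.92, 0.2], [-0.93, 0.11, 0, 0, 0, -0.92, 0.2], [-0.93, 0.11, 0, 0, 0, -0.92, 0.2], [-0.93, 0.11, 0, 0, 0, -0.92, 0.2], [-0.93, 0.11, 0, 0, 0, -0.92, 0.2], [-0.93, 0.11, 0, 0, 0, -0.92, 0.2], [-0.93, 0.11, 0, 0, 0, -0.92, 0.2]])

```text
time: 30.95
tcp_pos: [505.3, -290.4, 194.3]
ee_rot: [[-0.959, 0.285, 0.0], [0.285, 0.959, 0.0], [-0.0, 0.0, -1.0]]
contact_force: [0.5, 0.8, 0.3]
width: 51.2
finger_force: 0.0
```

```bash
python3 - <<'E'
from h import *
s=r.get_state();print(s['tcp_pos'].round(1),s['q'].round(1),s['ee_rot'].round(3).tolist())
np.save('pics/w10p.npy',r.camera_params('wrist'),allow_pickle=True)
a=r.snapshot('wrist')[:,:,::-1].copy();cv2.imwrite('pics/w10.png',a)
cv2.imwrite('pics/m10.png',cv2.resize(a[100:340,100:420],(800,600),interpolation=cv2.INTER_CUBIC))
E
```

```text
[ 505.3 -290.4  194.3] [-29.9   8.9  10.3  91.4   0.  -13.3] [[-0.959, 0.285, 0.0], [0.285, 0.959, 0.0], [-0.0, 0.0, -1.0]]
```

View pics/m10.png

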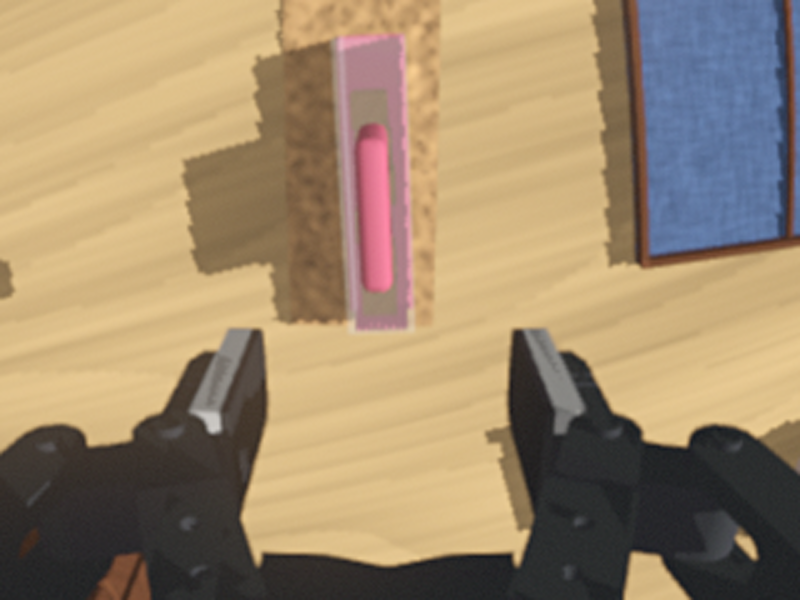

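```bash
python3 - <<'E'
import cv2,numpy as np
w=cv2.imread('pics/w10.png')
# end strips along axis (BGR->RGB), averaged across the width
for a,b in((112,124),(222,236)):
    for y in range(a,b):print(y,w[y,240:260][:, ::-1].mean(0).round(0), w[y,236:266:5,::-1].tolist())
s=cv2.imread('pics/side0.png')[140:180,268:324];t=cv2.imread('pics/top0.png')[182:264,358:420];ww=w[100:240,210:290]
cv2.imwrite('pics/m11.png',np.hstack([cv2.resize(s,(390,280),interpolation=2),cv2.resize(t,(210,280),interpolation=2),cv2.resize(ww,(200,280),interpolation=2)]))
E
```

```text
112 [202. 161. 112.] [[223, 182, 127], [200, 161, 111], [198, 157, 109], [213, 172, 118], [196, 153, 110], [200, 160, 113]]
113 [209. 154. 125.] [[221, 179, 128], [203, 156, 118], [207, 153, 122], [214, 159, 129], [203, 142, 122], [207, 159, 132]]
114 [214. 144. 148.] [[221, 170, 150], [216, 147, 143], [219, 146, 150], [217, 144, 151], [197, 130, 137], [218, 163, 157]]
115 [213. 147. 161.] [[224, 168, 178], [226, 152, 168], [229, 155, 173], [211, 145, 160], [180, 133, 140], [224, 169, 167]]
116 [204. 148. 160.] [[228, 176, 189], [230, 161, 178], [228, 159, 176], [189, 140, 148], [176, 135, 140], [226, 172, 170]]
117 [193. 144. 152.] [[230, 179, 190], [225, 160, 175], [203, 148, 158], [176, 136, 141], [177, 136, 141], [223, 170, 166]]
118 [182. 139. 145.] [[229, 179, 190], [202, 147, 159], [179, 137, 142], [176, 137, 141], [177, 137, 142], [222, 167, 167]]
119 [176. 135. 141.] [[223, 177, 187], [180, 136, 144], [174, 134, 140], [175, 135, 141], [177, 136, 141], [221, 164, 168]]
120 [176. 134. 141.] [[202, 163, 172], [174, 131, 140], [176, 135, 142], [176, 135, 142], [177, 136, 142], [
[... 1415 characters left out ...]
, 196, 166], [176, 127, 137], [189, 135, 145], [181, 133, 141], [175, 131, 137]]
231 [195. 156. 150.] [[220, 190, 136], [218, 198, 169], [197, 147, 150], [188, 149, 144], [196, 159, 150], [195, 159, 148]]
232 [212. 184. 157.] [[218, 188, 136], [220, 201, 169], [216, 180, 161], [207, 181, 155], [212, 186, 155], [214, 187, 154]]
233 [220. 195. 152.] [[218, 188, 136], [221, 198, 160], [222, 195, 155], [220, 195, 152], [221, 195, 150], [221, 193, 146]]
234 [220. 192. 140.] [[218, 188, 136], [219, 190, 140], [220, 192, 139], [221, 192, 140], [221, 192, 140], [220, 191, 137]]
235 [220. 190. 136.] [[219, 189, 136], [220, 190, 136], [219, 190, 136], [220, 190, 136], [220, 190, 138], [217, 186, 133]]
```

View pics/m11.png

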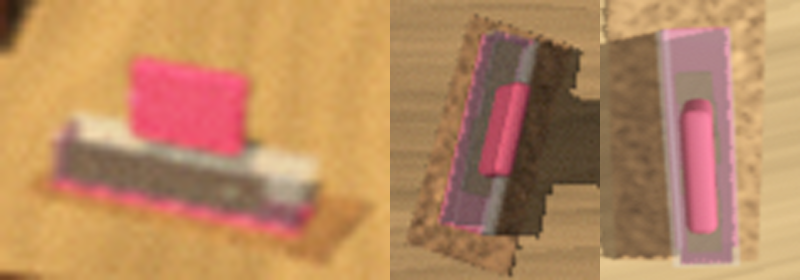

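The side crop shows the cubes packed against the far, rose-walled end and an empty gap at the near end. The mouth therefore faces the robot and shaker +x points away from it. In the wrist crop the fin runs (373,125)–(377,290) and the body ends are near (371,38) and (381,328).

```bash
python3 - <<'E'
from h import *
p=np.load('pics/w10p.npy',allow_pickle=True).item()
W=lambda u,v,z:plane('wrist',u/2.5+100,v/2.5+100,z,p)
A,B=W(373,125,75),W(377,290,75);print('fin',A.round(1),B.round(1),((A+B)/2).round(1),np.degrees(np.arctan2(*(B-A)[1::-1])),np.linalg.norm(B-A))
C,D=W(374,38,33),W(382,328,33);print('roof',C.round(1),D.round(1),((C+D)/2).round(1),np.degrees(np.arctan2(*(D-C)[1::-1])),np.linalg.norm(D-C))
print('mat near',W(438,318,3).round(1),W(280,322,3).round(1))
k=.64
for z,q in((75,((617,324),(607,363))),):
  print('top fin mid',plane('top',612*k,344*k,75).round(1))
for w,t in(((373,125),(607,363)),((377,290),(617,324))):
  print(tri([ray('wrist',w[0]/2.5+100,w[1]/2.5+100,p),ray('top',t[0]*k,t[1]*k)]))
E
```

```text
fin [ 472.7 -286.3   75. ] [ 533.2 -303.1   75. ] [ 503.  -294.7   75. ] -15.467733415328796 62.84652683861495
roof [ 444.4 -278.2   33. ] [ 567.2 -311.6   33. ] [ 505.8 -294.9   33. ] -15.195557664077784 127.28855332143748
mat near [ 583.  -287.8    3. ] [ 563.1 -363.2    3. ]
top fin mid [ 504.4 -291.5   75. ]
(array([ 477.3188204 , -288.51452026,   56.33517694]), np.float64(2.1855864007558714))
(array([ 532.94452607, -301.63285431,   72.31282898]), np.float64(2.1246713449442005))
```

Emit:
move_arm(increments=[[0, -0.03, 0.4, 0, 0, -0.013, 0], [0, -0.03, 0.8, 0, 0, -0.013, 0], [0, -0.03, 0.8, 0, 0, -0.013, 0]], newtons=80)

```text
time: 31.38
tcp_pos: [502.4, -293.1, 111.4]
ee_rot: [[-0.964, 0.265, -0.005], [0.265, 0.964, 0.003], [0.005, 0.002, -1.0]]
contact_force: [-0.3, 0.6, 0.1]
width: 42.6
finger_force: 0.0
```

Emit:
move_arm(increments=[[0, 0, 0.3, 0, 0, 0, 0], [0, 0, 0.6, 0, 0, 0, 0], [0, 0, 0.72, 0, 0, 0, 0], [0, 0, 0.72, 0, 0, 0, -1], [0, 0, 0.72, 0, 0, 0, -1], [0, 0, 0.72, 0, 0, 0, -1], [0, 0, 0.72, 0, 0, 0, -1], [0, 0, 0.72, 0, 0, 0, -1]])

```text
time: 32.38
tcp_pos: [504.7, -294.7, 44.0]
ee_rot: [[-0.965, 0.264, 0.002], [0.264, 0.965, -0.001], [-0.003, -0.001, -1.0]]
contact_force: [0.3, 0.2, 6.3]
width: 10.7
finger_force: 79.3
```

Emit:
move_arm(increments=[[0, 0, -0.1, 0, 0, 0, -1], [0, 0, -0.3, 0, 0, 0, -1], [0, 0, -0.5, 0, 0, 0, -1], [0, 0, -0.7, 0, 0, 0, -1], [0, 0, -0.9, 0, 0, 0, -1], [0, 0, -1, 0, 0, 0, -1], [0, 0, -1, 0, 0, 0, -1]])

```text
time: 33.25
tcp_pos: [504.2, -294.3, 142.9]
ee_rot: [[-0.965, 0.264, 0.001], [0.264, 0.965, -0.001], [-0.001, -0.0, -1.0]]
contact_force: [0.3, 0.1, -1.5]
width: 10.6
finger_force: 78.1
```

Emit:
move_arm(increments=[[0, 0.15, 0, 0, 0, 0, -1], [-0.03, 0.4, 0, 0, 0, 0, -1], [-0.06, 0.65, 0, 0, 0, 0, -1], [-0.09, 0.78, 0, 0, 0, 0, -1], [-0.09, 0.78, 0, 0, 0, 0, -1]])

```text
time: 33.88
tcp_pos: [533.4, -220.4, 141.8]
ee_rot: [[-0.965, 0.262, -0.001], [0.262, 0.965, 0.0], [0.001, 0.0, -1.0]]
contact_force: [-0.0, -0.8, -1.4]
width: 11.0
finger_force: 78.1
```

```bash
python3 - <<'E'
from h import *
s=r.get_state();print(s['tcp_pos'].round(1),s['q'].round(1),s['width'],s['contact_force'].round(1))
t=r.snapshot('top')[:,:,::-1].copy();cv2.imwrite('pics/t12.png',t)
np.save('pics/w12p.npy',r.camera_params('wrist'),allow_pickle=True)
a=r.snapshot('wrist')[:,:,::-1].copy();cv2.imwrite('pics/w12.png',a)
cv2.imwrite('pics/m12.png',np.hstack([cv2.resize(a,(533,400)),cv2.resize(t[175:275,350:417],(267,400),interpolation=2)]))
E
```

```text
[ 533.4 -220.4  141.8] [-22.4   7.9   3.3  85.5  -0.   -7.2] 11.031352427755198 [-0.  -0.8 -1.4]
```

View pics/m12.png

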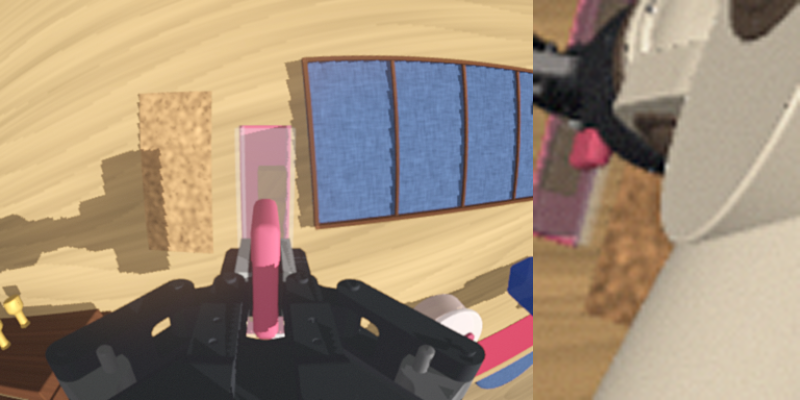

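The wrist view shows the shaker lifted level. Its cubes' leading edge is at panel (272,167), about 40 px short of the mouth edge at (266,127). The mat's corners are at (140,93), (212,92), (213,251) and (148,252).

```bash
cat >> h.py <<'E'
C=np.array([533.,-11.5]);TX=np.array([.987,-.161]);TY=np.array([.161,.987])
def proj(n,P):
    p=r.camera_params(n);c=np.linalg.inv(np.array(p['T']))@np.append(P,1)
    return np.array([p['fx']*c[0]/c[2]+p['cx'],p['fy']*c[1]/c[2]+p['cy']])
def prof(a):
    d=a[100:190,250:262].astype(int);d=(d[:,:,0]-d[:,:,1]).mean(1)
    return ' '.join(f'{100+i}:{v:.0f}' for i,v in enumerate(d) if i%4==0 and i>12)
def trayblobs(b,n='side'):
    out=[]
    for k,y in enumerate((125,42,-42,-125)):
        pts=np.array([proj(n,[*(C+TX*u+TY*(y+v)),4]) for u,v in((-70,-36),(70,-36),(70,36),(-70,36))]).round().astype(int)
        m=np.zeros(b.shape[:2],np.uint8);cv2.fillConvexPoly(m,pts,255)
        f=b.astype(int);nb=((f[:,:,2]-f[:,:,0]>15)&(m>0)).astype('uint8')
        c,l,st,ce=cv2.connectedComponentsWithStats(nb)
        out.append([(int(st[i,4]),ce[i].round().tolist(),plane(n,*ce[i],10)[:2].round().tolist()) for i in range(1,c) if st[i,4]>14])
    return out
def look():
    s=r.get_state();a=r.snapshot('wrist')[:,:,::-1].copy();b=r.snapshot('side')[:,:,::-1].copy()
    t=f"{s['time']:.1f}";cv2.imwrite(f'pics/lw{t}.png',a);cv2.imwrite(f'pics/ls{t}.png',b)
    print(t,s['tcp_pos'].round(1),s['q'].round(0),s['contact_force'].round(1));print(prof(a))
    for k,o in enumerate(trayblobs(b)):print('S',k+1,o)
E
python3 - <<'E'
from h import *
p=np.load('pics/w12p.npy',allow_pickle=True).item()
q=[plane('wrist',u*512/533,v*.96,3,p) for u,v in((140,93),(212,92),(213,251),(148,252))];print(np.round(q,1).tolist(),np.mean(q,0))
print(prof(cv2.imread('pics/w12.png')))
for o in trayblobs(cv2.imread('pics/s9.png')):print(o)
look()
E
```

```text
[[412.4, -311.2, 3.0], [434.3, -244.5, 3.0], [583.7, -290.6, 3.0], [568.3, -360.9, 3.0]] [ 499.67308534 -301.81405045    3.        ]
116:-53 120:-4 124:12 128:8 132:8 136:10 140:10 144:10 148:8 152:8 156:10 160:-17 164:-20 168:-20 172:-21 176:-20 180:-20 184:-20 188:-20
[(364, [260.0, 234.0], [555.0, 119.0])]
[(22, [262.0, 208.0], [571.0, -4.0])]
[]
[(26, [298.0, 186.0], [478.0, -157.0])]
34.0 [ 533.  -221.5  142. ] [-23.   8.   3.  86.  -0.  -7.] [ 0.4 -1.1 -1.5]
116:-53 120:-3 124:12 128:8 132:8 136:9 140:10 144:10 148:8 152:8 156:10 160:-17 164:-20 168:-21 172:-20 176:-20 180:-20 184:-19 188:-20
S 1 [(362, [260.0, 234.0], [555.0, 119.0])]
S 2 [(23, [262.0, 208.0], [571.0, -4.0])]
S 3 []
S 4 [(26, [298.0, 186.0], [478.0, -157.0])]
```

Emit:
move_arm(increments=[[0, 0.15, 0, 0, 0, 0, -1], [0.03, 0.5, 0, 0, 0, 0, -1], [0.06, 0.82, 0, 0, 0, 0, -1], [0.06, 0.82, 0, 0, 0, 0, -1]])

```text
time: 34.58
tcp_pos: [549.4, -138.5, 142.4]
ee_rot: [[-0.965, 0.262, 0.0], [0.262, 0.965, 0.0], [-0.0, 0.0, -1.0]]
contact_force: [0.2, 0.2, -1.1]
width: 10.5
finger_force: 78.4
```

Emit:
move_arm(increments=[[0.03, 0.4, 0, 0, 0, 0, -1], [0.06, 0.82, 0, 0, 0, 0, -1], [0.06, 0.82, 0, 0, 0, 0, -1]])

```text
time: 34.95
tcp_pos: [565.2, -58.0, 142.3]
ee_rot: [[-0.965, 0.261, 0.0], [0.261, 0.965, 0.0], [0.0, 0.0, -1.0]]
contact_force: [-0.3, 0.1, -2.4]
width: 11.1
finger_force: 78.6
```

Emit:
move_arm(increments=[[0.03, 0.4, 0, 0, 0, 0, -1], [0.06, 0.82, 0, 0, 0, 0, -1], [0.06, 0.82, 0, 0, 0, 0, -1]])

```text
time: 35.33
tcp_pos: [581.0, 22.1, 142.1]
ee_rot: [[-0.965, 0.262, -0.0], [0.262, 0.965, 0.0], [0.0, 0.0, -1.0]]
contact_force: [0.2, -0.4, -1.4]
width: 10.7
finger_force: 78.8
```

Emit:
move_arm(increments=[[0.03, 0.4, 0, 0, 0, 0, -1], [0.05, 0.7, 0, 0, 0, 0, -1], [0.06, 0.82, 0, 0, 0, 0, -1], [0.06, 0.82, 0, 0, 0, 0, -1]])

```text
time: 35.83
tcp_pos: [596.6, 100.9, 142.2]
ee_rot: [[-0.965, 0.264, -0.0], [0.264, 0.965, -0.0], [0.0, -0.0, -1.0]]
contact_force: [-0.2, -0.2, -2.2]
width: 10.5
finger_force: 78.9
```

Emit:
move_arm(increments=[[0, 0, 0.1, 0, -0.06, 0, -1], [0, 0, 0.25, 0, -0.12, 0, -1], [0, 0, 0.4, 0, -0.18, 0, -1], [0, 0, 0.54, 0, -0.24, 0, -1], [0, 0, 0.54, 0, -0.27, 0, -1], [0, 0, 0.54, 0, -0.27, 0, -1]])

```text
time: 36.58
tcp_pos: [595.6, 100.1, 88.1]
ee_rot: [[-0.879, 0.265, 0.396], [0.241, 0.964, -0.109], [-0.411, -0.001, -0.912]]
contact_force: [-0.2, -0.3, -1.7]
width: 10.8
finger_force: 78.9
```

```bash
python3 - <<'E'
from h import *
look()
E
```

```text
36.6 [595.6 100.1  88.1] [ 15.  -9. -23.  55. -12.  28.] [-0.2 -0.3 -1.7]
116:44 120:33 124:12 128:12 132:11 136:-15 140:-16 144:-16 148:-17 152:-18 156:-19 160:-18 164:-1 168:-15 172:-19 176:-20 180:-19 184:-19 188:-19
S 1 [(376, [260.0, 233.0], [556.0, 118.0])]
S 2 [(153, [252.0, 216.0], [590.0, 41.0])]
S 3 [(33, [257.0, 202.0], [591.0, -35.0])]
S 4 []
```

```bash
python3 - <<'E'
from h import *
s=r.get_state();print(s['time']);[print(prof(r.snapshot('wrist')[:,:,::-1])) for i in range(3)]
E
```

```text
36.675
116:44 120:32 124:12 128:-9 132:-16 136:-16 140:-16 144:-17 148:-18 152:-18 156:-18 160:13 164:-15 168:-18 172:-20 176:-19 180:-19 184:-19 188:-19
116:44 120:32 124:9 128:-17 132:-16 136:-16 140:-17 144:-17 148:-18 152:-18 156:12 160:5 164:-14 168:-19 172:-19 176:-19 180:-19 184:-19 188:-19
116:44 120:33 124:-17 128:-16 132:-16 136:-16 140:-17 144:-17 148:-18 152:10 156:13 160:-14 164:-17 168:-19 172:-19 176:-19 180:-19 184:-19 188:-19
```

```bash
python3 - <<'E'
from h import *
[print(prof(r.snapshot('wrist')[:,:,::-1])) for i in range(4)]
E
```

```text
116:45 120:-20 124:-16 128:-16 132:-16 136:-17 140:-17 144:-17 148:6 152:11 156:12 160:-14 164:-19 168:-19 172:-19 176:-19 180:-19 184:-19 188:-17
116:-16 120:-20 124:-16 128:-16 132:-16 136:-16 140:-17 144:-2 148:11 152:11 156:-9 160:-16 164:-19 168:-19 172:-18 176:-19 180:-18 184:-18 188:-16
116:-46 120:-20 124:-16 128:-16 132:-17 136:-17 140:-15 144:13 148:12 152:12 156:-14 160:-19 164:-19 168:-19 172:-19 176:-19 180:-18 184:-18 188:-17
116:-48 120:-21 124:-16 128:-17 132:-17 136:13 140:13 144:12 148:11 152:-9 156:-16 160:-19 164:-19 168:-19 172:-18 176:-19 180:-19 184:-15 188:-19
```

Emit:
move_arm(increments=[[0, 0, 0, 0, 0, 0, -1], [0, 0, 0, 0, 0.1, 0, -1], [0, 0, 0, 0, 0.1, 0, -1]])

```text
time: 37.4
tcp_pos: [598.1, 101.1, 87.9]
ee_rot: [[-0.93, 0.265, 0.254], [0.255, 0.964, -0.07], [-0.263, -0.0, -0.965]]
contact_force: [-0.3, -0.5, -1.7]
width: 10.7
finger_force: 78.9
```

```bash
python3 - <<'E'
from h import *
look();print(prof(r.snapshot('wrist')[:,:,::-1]))
E
```

```text
37.4 [598.1 101.1  87.9] [ 13.  -1. -14.  64.  -7.  27.] [-0.3 -0.5 -1.7]
116:-46 120:-46 124:-16 128:-17 132:-18 136:-17 140:-18 144:8 148:11 152:11 156:12 160:12 164:-14 168:-17 172:-18 176:-18 180:-20 184:-18 188:-19
S 1 [(342, [258.0, 234.0], [559.0, 121.0]), (32, [279.0, 230.0], [509.0, 91.0])]
S 2 [(177, [254.0, 217.0], [585.0, 45.0])]
S 3 [(21, [256.0, 202.0], [594.0, -36.0])]
S 4 [(20, [302.0, 186.0], [468.0, -155.0])]
116:-51 120:-46 124:-17 128:-18 132:-17 136:-17 140:10 144:13 148:11 152:11 156:13 160:6 164:-14 168:-18 172:-18 176:-18 180:-20 184:-18 188:-18
```

Emit:
move_arm(increments=[[0, 0, 0, 0, 0.12, 0, -1], [0, 0, 0, 0, 0.17, 0, -1], [0, 0, 0, 0, 0.17, 0, -1]])

```text
time: 37.92
tcp_pos: [597.1, 101.2, 88.0]
ee_rot: [[-0.965, 0.264, 0.001], [0.264, 0.965, -0.001], [-0.001, -0.0, -1.0]]
contact_force: [0.6, 0.2, -2.2]
width: 10.9
finger_force: 78.9
```

```bash
python3 - <<'E'
from h import *
look();print(prof(r.snapshot('wrist')[:,:,::-1]))
E
```

```text
37.9 [597.1 101.2  88. ] [10. 12.  2. 80. -0. 25.] [ 0.6  0.2 -2.2]
116:-44 120:18 124:17 128:12 132:12 136:13 140:13 144:13 148:11 152:12 156:-13 160:-18 164:-18 168:-18 172:-18 176:-17 180:-17 184:-13 188:11
S 1 [(335, [258.0, 234.0], [559.0, 121.0]), (82, [279.0, 232.0], [508.0, 103.0])]
S 2 [(255, [257.0, 216.0], [577.0, 42.0])]
S 3 []
S 4 [(26, [298.0, 186.0], [478.0, -157.0])]
116:-41 120:17 124:16 128:12 132:12 136:13 140:13 144:13 148:12 152:12 156:-13 160:-18 164:-18 168:-18 172:-18 176:-18 180:-17 184:-9 188:11
```

Emit:
move_arm(increments=[[-0.03, -0.1, 0, 0, 0, 0, -1], [-0.1, -0.3, 0, 0, 0, 0, -1], [-0.18, -0.55, 0, 0, 0, 0, -1], [-0.27, -0.8, 0, 0, 0, 0, -1], [-0.27, -0.8, 0, 0, 0, 0, -1]])

```text
time: 38.7
tcp_pos: [601.4, 14.4, 88.5]
ee_rot: [[-0.964, 0.267, 0.001], [0.267, 0.964, -0.001], [-0.001, -0.0, -1.0]]
contact_force: [0.5, -0.2, -1.8]
width: 11.0
finger_force: 78.9
```

Emit:
move_arm(increments=[[0, 0, 0, 0, -0.12, 0, -1], [0, 0, 0, 0, -0.22, 0, -1], [0, 0, 0, 0, -0.27, 0, -1], [0, 0, 0, 0, -0.27, 0, -1]])

```text
time: 39.2
tcp_pos: [600.0, 17.3, 88.1]
ee_rot: [[-0.879, 0.263, 0.397], [0.24, 0.965, -0.108], [-0.411, 0.0, -0.912]]
contact_force: [-1.0, -0.2, -1.8]
width: 11.0
finger_force: 78.9
```

```bash
python3 - <<'E'
from h import *
look();print(prof(r.snapshot('wrist')[:,:,::-1]));print(prof(r.snapshot('wrist')[:,:,::-1]))
E
```

```text
39.2 [600.   17.3  88.1] [  6. -11. -25.  53.  -8.  19.] [-1.  -0.2 -1.8]
116:43 120:33 124:2 128:-16 132:-16 136:-16 140:-17 144:-17 148:-17 152:-18 156:13 160:12 164:11 168:11 172:10 176:9 180:-11 184:-17 188:-20
S 1 [(423, [263.0, 234.0], [549.0, 117.0])]
S 2 [(44, [259.0, 209.0], [579.0, 1.0])]
S 3 [(56, [260.0, 204.0], [581.0, -27.0])]
S 4 [(24, [300.0, 186.0], [475.0, -156.0])]
116:44 120:-20 124:-16 128:-16 132:-17 136:-16 140:-17 144:-18 148:12 152:11 156:12 160:12 164:10 168:10 172:9 176:-10 180:-17 184:-20 188:-20
116:-46 120:-22 124:-16 128:-16 132:-16 136:-17 140:-17 144:10 148:11 152:11 156:12 160:12 164:10 168:10 172:0 176:-15 180:-19 184:-20 188:-20
```

Emit:
move_arm(increments=[[0, 0, 0, 0, 0, 0, -1], [0, 0, 0, 0, 0.12, 0, -1], [0, 0, 0, 0, 0.24, 0, -1], [0, 0, 0, 0, 0.27, 0, -1], [0, 0, 0, 0, 0.27, 0, -1]])

```text
time: 40.02
tcp_pos: [602.5, 16.6, 86.9]
ee_rot: [[-0.964, 0.265, -0.002], [0.265, 0.964, -0.0], [0.002, -0.001, -1.0]]
contact_force: [-0.2, -0.8, -1.7]
width: 10.7
finger_force: 78.9
```

```bash
python3 - <<'E'
from h import *
look();print(prof(r.snapshot('wrist')[:,:,::-1]))
E
```

```text
40.0 [602.5  16.6  86.9] [ 2. 12.  2. 80. -0. 17.] [-0.2 -0.8 -1.7]
116:-42 120:18 124:19 128:12 132:12 136:14 140:14 144:14 148:12 152:12 156:6 160:-13 164:-18 168:-18 172:-18 176:-18 180:-18 184:-17 188:-2
S 1 [(422, [263.0, 234.0], [549.0, 117.0])]
S 2 [(57, [268.0, 216.0], [547.0, 33.0])]
S 3 [(146, [263.0, 202.0], [573.0, -37.0])]
S 4 [(26, [298.0, 186.0], [478.0, -157.0])]
116:-42 120:18 124:16 128:12 132:12 136:13 140:14 144:13 148:12 152:12 156:10 160:-13 164:-17 168:-18 172:-18 176:-18 180:-18 184:-17 188:-3
```

Emit:
move_arm(increments=[[0, -0.1, 0, 0, 0, 0, -1], [-0.02, -0.3, 0, 0, 0, 0, -1], [-0.05, -0.55, 0, 0, 0, 0, -1], [-0.07, -0.84, 0, 0, 0, 0, -1], [-0.07, -0.84, 0, 0, 0, 0, -1]])

```text
time: 40.8
tcp_pos: [585.3, -68.5, 88.8]
ee_rot: [[-0.964, 0.267, 0.001], [0.267, 0.964, -0.001], [-0.001, -0.0, -1.0]]
contact_force: [-0.5, 0.4, -1.4]
width: 10.9
finger_force: 78.9
```

Emit:
move_arm(increments=[[0, 0, 0, 0, -0.12, 0, -1], [0, 0, 0, 0, -0.22, 0, -1], [0, 0, 0, 0, -0.27, 0, -1], [0, 0, 0, 0, -0.27, 0, -1]])

```text
time: 41.3
tcp_pos: [584.6, -65.6, 88.2]
ee_rot: [[-0.879, 0.263, 0.397], [0.24, 0.965, -0.108], [-0.412, 0.0, -0.911]]
contact_force: [0.2, 1.1, -2.2]
width: 10.6
finger_force: 78.9
```

```bash
python3 - <<'E'
from h import *
look();print(prof(r.snapshot('wrist')[:,:,::-1]))
E
```

```text
41.3 [584.6 -65.6  88.2] [ -4. -14. -27.  52.  -5.  10.] [ 0.2  1.1 -2.2]
116:44 120:33 124:12 128:-15 132:-16 136:-16 140:-17 144:-17 148:-18 152:-18 156:-3 160:13 164:11 168:10 172:11 176:10 180:10 184:8 188:-9
S 1 [(423, [262.0, 234.0], [549.0, 117.0])]
S 2 [(23, [261.0, 208.0], [572.0, -4.0]), (57, [268.0, 216.0], [547.0, 33.0])]
S 3 [(23, [270.0, 195.0], [559.0, -80.0])]
S 4 [(27, [298.0, 186.0], [478.0, -157.0]), (70, [269.0, 190.0], [566.0, -112.0])]
116:44 120:-8 124:-16 128:-16 132:-16 136:-17 140:-17 144:-17 148:-11 152:11 156:12 160:12 164:11 168:11 172:10 176:10 180:4 184:-13 188:-18
```

Emit:
move_arm(increments=[[0, 0, 0, 0, 0, 0, -1], [0, 0, 0, 0, 0, 0, -1], [0, 0, 0, 0, 0.12, 0, -1], [0, 0, 0, 0, 0.24, 0, -1], [0, 0, 0, 0, 0.27, 0, -1], [0, 0, 0, 0, 0.27, 0, -1]])

```text
time: 42.2
tcp_pos: [587.0, -66.1, 86.9]
ee_rot: [[-0.964, 0.264, -0.002], [0.264, 0.964, 0.0], [0.002, -0.0, -1.0]]
contact_force: [0.6, 0.1, -1.9]
width: 10.6
finger_force: 79.0
```

```bash
python3 - <<'E'
from h import *
look();print(prof(r.snapshot('wrist')[:,:,::-1]))
E
```

```text
42.2 [587.  -66.1  86.9] [-6. 10. -0. 80. -0.  9.] [ 0.6  0.1 -1.9]
116:-25 120:19 124:17 128:13 132:12 136:14 140:14 144:14 148:12 152:12 156:14 160:-3 164:-15 168:-18 172:-18 176:-18 180:-17 184:-17 188:-18
S 1 [(423, [262.0, 234.0], [549.0, 117.0])]
S 2 [(22, [262.0, 208.0], [571.0, -4.0]), (57, [268.0, 216.0], [547.0, 33.0])]
S 3 [(47, [277.0, 201.0], [534.0, -50.0])]
S 4 [(157, [273.0, 188.0], [557.0, -130.0]), (26, [298.0, 186.0], [478.0, -157.0])]
116:19 120:18 124:15 128:12 132:12 136:14 140:13 144:14 148:12 152:12 156:14 160:-4 164:-15 168:-18 172:-18 176:-18 180:-17 184:-17 188:-18
```

Emit:
move_arm(increments=[[0, -0.1, 0, 0, 0, 0, -1], [-0.02, -0.3, 0, 0, 0, 0, -1], [-0.05, -0.55, 0, 0, 0, 0, -1], [-0.08, -0.83, 0, 0, 0, 0, -1], [-0.08, -0.83, 0, 0, 0, 0, -1]])

```text
time: 42.98
tcp_pos: [571.1, -150.6, 88.7]
ee_rot: [[-0.964, 0.267, 0.001], [0.267, 0.964, -0.001], [-0.001, -0.001, -1.0]]
contact_force: [-0.2, 0.3, -1.9]
width: 10.7
finger_force: 78.9
```

Emit:
move_arm(increments=[[0, 0, 0, 0, -0.12, 0, -1], [0, 0, 0, 0, -0.22, 0, -1], [0, 0, 0, 0, -0.27, 0, -1], [0, 0, 0, 0, -0.27, 0, -1]])

```text
time: 43.48
tcp_pos: [570.4, -147.7, 88.2]
ee_rot: [[-0.879, 0.264, 0.397], [0.24, 0.965, -0.109], [-0.412, -0.0, -0.911]]
contact_force: [1.0, -0.4, -1.7]
width: 10.6
finger_force: 79.0
```

```bash
python3 - <<'E'
from h import *
look();print(prof(r.snapshot('wrist')[:,:,::-1]))
E
```

```text
43.5 [ 570.4 -147.7   88.2] [-14. -14. -28.  52.  -0.   1.] [ 1.  -0.4 -1.7]
116:44 120:31 124:12 128:12 132:-2 136:-16 140:-16 144:-17 148:-17 152:-17 156:-18 160:-19 164:-9 168:9 172:10 176:10 180:10 184:10 188:10
S 1 [(422, [262.0, 234.0], [549.0, 117.0])]
S 2 [(27, [264.0, 209.0], [564.0, -2.0]), (56, [268.0, 216.0], [547.0, 33.0])]
S 3 [(46, [277.0, 201.0], [533.0, -51.0])]
S 4 [(21, [279.0, 183.0], [542.0, -162.0]), (26, [298.0, 186.0], [478.0, -157.0])]
116:42 120:32 124:4 128:-14 132:-16 136:-16 140:-17 144:-17 148:-18 152:-18 156:-15 160:2 164:11 168:10 172:10 176:10 180:10 184:10 188:10
```

Emit:
move_arm(increments=[[0, 0, 0, 0, 0, 0, -1], [0, 0, 0, 0, 0, 0, -1], [0, 0, 0, 0, 0, 0, -1], [0, 0, 0, 0, 0.06, 0, -1], [0, 0, 0, 0, 0.2, 0, -1], [0, 0, 0, 0, 0.27, 0, -1], [0, 0, 0, 0, 0.27, 0, -1]])

```text
time: 44.5
tcp_pos: [573.2, -148.3, 85.2]
ee_rot: [[-0.965, 0.264, -0.005], [0.264, 0.965, 0.001], [0.005, -0.0, -1.0]]
contact_force: [0.3, 0.5, -1.8]
width: 10.7
finger_force: 78.9
```

```bash
python3 - <<'E'
from h import *
look()
E
```

```text
44.5 [ 573.2 -148.3   85.2] [-15.  11.   0.  80.   0.   1.] [ 0.3  0.5 -1.8]
116:12 120:29 124:16 128:12 132:12 136:14 140:14 144:13 148:12 152:12 156:13 160:13 164:12 168:12 172:12 176:-5 180:-14 184:-17 188:-19
S 1 [(423, [263.0, 234.0], [549.0, 117.0])]
S 2 [(19, [260.0, 208.0], [577.0, -5.0]), (56, [268.0, 216.0], [547.0, 33.0])]
S 3 [(46, [277.0, 201.0], [533.0, -51.0])]
S 4 [(68, [292.0, 186.0], [500.0, -148.0])]
```

Emit:
move_arm(increments=[[-0.1, 0, 0, 0, 0, 0, -1], [-0.25, 0.02, 0, 0, 0, 0, -1], [-0.38, 0.03, 0, 0, 0, 0, -1], [-0.38, 0.03, 0, 0, 0, 0, -1]])

```text
time: 45.1
tcp_pos: [609.8, -155.1, 89.5]
ee_rot: [[-0.965, 0.264, 0.003], [0.264, 0.965, -0.001], [-0.003, 0.0, -1.0]]
contact_force: [-0.6, -0.3, -1.3]
width: 10.9
finger_force: 79.0
```

Emit:
move_arm(increments=[[0, 0, 0, 0, -0.12, 0, -1], [0, 0, 0, 0, -0.22, 0, -1], [0, 0, 0, 0, -0.27, 0, -1], [0, 0, 0, 0, -0.27, 0, -1], [0, 0, 0, 0, -0.27, 0, -1], [0, 0, 0, 0, -0.27, 0, -1], [0, 0, 0, 0, -0.27, 0, -1], [0, 0, 0, 0, -0.27, 0, -1]])

```text
time: 46.1
tcp_pos: [609.6, -155.1, 88.0]
ee_rot: [[-0.879, 0.264, 0.396], [0.24, 0.965, -0.108], [-0.411, -0.0, -0.912]]
contact_force: [-0.4, -0.2, -1.2]
width: 10.7
finger_force: 79.0
```

```bash
python3 - <<'E'
from h import *
look()
E
```

```text
46.1 [ 609.6 -155.1   88. ] [-14.  -8. -23.  51.  -1.   1.] [-0.4 -0.2 -1.2]
116:44 120:32 124:11 128:11 132:11 136:12 140:12 144:12 148:10 152:10 156:11 160:11 164:-8 168:-17 172:-21 176:-20 180:-20 184:-20 188:-21
S 1 [(423, [263.0, 234.0], [549.0, 117.0])]
S 2 [(22, [262.0, 208.0], [571.0, -4.0]), (58, [268.0, 216.0], [547.0, 33.0])]
S 3 [(48, [277.0, 201.0], [533.0, -50.0])]
S 4 [(73, [291.0, 186.0], [501.0, -149.0])]
```

Cube 6 is sliding slowly. I'll hold, with slightly more tilt.

Emit:
move_arm(increments=[[0, 0, 0, 0, -0.04, 0, -1], [0, 0, 0, 0, -0.06, 0, -1], [0, 0, 0, 0, -0.06, 0, -1], [0, 0, 0, 0, -0.06, 0, -1], [0, 0, 0, 0, -0.06, 0, -1]])

```text
time: 46.82
tcp_pos: [609.7, -155.2, 88.5]
ee_rot: [[-0.838, 0.264, 0.478], [0.229, 0.965, -0.131], [-0.495, -0.0, -0.869]]
contact_force: [0.1, -0.4, -1.9]
width: 10.5
finger_force: 79.0
```

```bash
python3 - <<'E'
from h import *
look()
E
```

```text
46.8 [ 609.7 -155.2   88.5] [-14. -13. -29.  44.  -1.   1.] [ 0.1 -0.4 -1.9]
116:-24 120:-9 124:12 128:10 132:10 136:11 140:11 144:11 148:9 152:9 156:11 160:11 164:10 168:9 172:9 176:9 180:9 184:8 188:9
S 1 [(421, [263.0, 234.0], [549.0, 118.0])]
S 2 [(27, [264.0, 209.0], [564.0, -2.0]), (57, [268.0, 216.0], [547.0, 33.0])]
S 3 [(47, [277.0, 201.0], [534.0, -50.0])]
S 4 [(49, [273.0, 185.0], [557.0, -146.0]), (72, [291.0, 186.0], [501.0, -149.0])]
```

Emit:
move_arm(increments=[[0, 0, 0, 0, 0.12, 0, -1], [0, 0, 0, 0, 0.24, 0, -1], [0, 0, 0, 0, 0.33, 0, -1], [0, 0, 0, 0, 0.33, 0, -1], [0, 0, 0, 0, 0.33, 0, -1]])

```text
time: 47.55
tcp_pos: [609.4, -155.1, 87.9]
ee_rot: [[-0.965, 0.264, 0.001], [0.264, 0.965, -0.0], [-0.001, -0.0, -1.0]]
contact_force: [0.1, 0.5, -0.5]
width: 11.3
finger_force: 79.1
```

Emit:
move_arm(increments=[[0.1, -0.1, -0.1, 0, 0, 0, -1], [0.2, -0.35, -0.3, 0, 0, 0, -1], [0.33, -0.6, -0.3, 0, 0, 0, -1], [0.33, -0.87, -0.3, 0, 0, 0.017, -1], [0.33, -0.87, -0.3, 0, 0, 0.017, -1]])

```text
time: 48.18
tcp_pos: [553.0, -231.8, 120.8]
ee_rot: [[-0.956, 0.292, 0.004], [0.292, 0.956, -0.002], [-0.004, -0.001, -1.0]]
contact_force: [0.7, -0.1, -1.0]
width: 10.9
finger_force: 78.9
```

Emit:
move_arm(increments=[[0.1, -0.3, 0, 0, 0, 0, -1], [0.2, -0.6, 0, 0, 0, 0, -1], [0.33, -0.86, 0, 0, 0, 0, -1], [0.33, -0.86, 0, 0, 0, 0, -1], [0.33, -0.86, 0, 0, 0, 0, -1]])

```text
time: 48.8
tcp_pos: [498.2, -302.5, 119.3]
ee_rot: [[-0.957, 0.289, 0.002], [0.289, 0.957, -0.001], [-0.002, -0.0, -1.0]]
contact_force: [-0.3, 0.4, -1.7]
width: 10.8
finger_force: 78.9
```

```bash
python3 - <<'E'
from h import *
look();s=r.get_state();print(s['tcp_pos'],s['ee_rot'].round(4).tolist())
t=r.snapshot('top')[:,:,::-1].copy();cv2.imwrite('pics/t13.png',t)
# mat mask in wrist view: bright grainy cork vs wood -> report shaker/mat edges on rows
a=r.snapshot('wrist')[:,:,::-1]
for y in(130,150,170):print(y,[f"{x}:{a[y-4:y+5,x,::-1].mean(0).astype(int).tolist()}" for x in range(190,326,5)])
E
```

```text
48.8 [ 498.2 -302.5  119.3] [-31.   9.   2.  83.   0. -14.] [-0.3  0.4 -1.7]
116:-50 120:3 124:12 128:7 132:7 136:9 140:9 144:10 148:8 152:8 156:10 160:10 164:9 168:8 172:9 176:9 180:8 184:9 188:8
S 1 [(423, [262.0, 234.0], [549.0, 117.0])]
S 2 [(23, [262.0, 208.0], [571.0, -4.0]), (57, [268.0, 216.0], [547.0, 33.0])]
S 3 [(47, [277.0, 201.0], [534.0, -50.0])]
S 4 [(72, [291.0, 186.0], [501.0, -149.0]), (42, [274.0, 187.0], [553.0, -135.0])]
[ 498.49803566 -302.26829433  118.86187349] [[-0.9575, 0.2885, 0.001], [0.2885, 0.9575, -0.0004], [-0.0011, -0.0001, -1.0]]
130 ['190:[230, 199, 145]', '195:[232, 202, 147]', '200:[232, 202, 148]', '205:[232, 203, 148]', '210:[233, 202, 148]', '215:[166, 137, 96]', '220:[198, 159, 111]', '225:[203, 170, 133]', '230:[196, 158, 153]', '235:[206, 157, 166]', '240:[196, 145, 154]', '245:[190, 142, 150]', '250:[185, 139, 147]', '255:[184, 139, 146]', '260:[185, 139, 147]', '265:[185, 139, 147]', '270:[185, 139, 147]', '275:[179, 144, 150]', '280:[219, 190, 161]', '285:[217, 176, 124]', '290:[201, 161, 113]', '295:[218, 177, 125]', '300:[217, 187, 135]
[... 714 characters left out ...]
36]', '320:[218, 188, 135]', '325:[217, 187, 135]']
170 ['190:[219, 189, 137]', '195:[218, 188, 136]', '200:[219, 189, 136]', '205:[218, 188, 136]', '210:[219, 189, 137]', '215:[172, 144, 103]', '220:[210, 169, 119]', '225:[207, 168, 121]', '230:[200, 167, 150]', '235:[192, 156, 161]', '240:[182, 135, 143]', '245:[182, 135, 144]', '250:[183, 136, 144]', '255:[183, 136, 144]', '260:[182, 135, 144]', '265:[183, 136, 144]', '270:[183, 136, 144]', '275:[186, 145, 154]', '280:[222, 197, 163]', '285:[209, 169, 118]', '290:[210, 170, 120]', '295:[220, 183, 131]', '300:[222, 191, 139]', '305:[222, 192, 139]', '310:[222, 192, 139]', '315:[221, 191, 138]', '320:[220, 190, 137]', '325:[219, 189, 137]']
```

Emit:
move_arm(increments=[[0.0, 0.01, 0.3, 0, 0, 0, -1], [0.0, 0.01, 0.55, 0, 0, 0, -1], [0.0, 0.01, 0.68, 0, 0, 0, -1], [0.0, 0.01, 0.72, 0, 0, 0, -1], [0.0, 0.01, 0.745, 0, 0, 0, -1], [0.0, 0.01, 0.745, 0, 0, 0, -1]])

```text
time: 49.75
tcp_pos: [498.7, -302.3, 44.5]
ee_rot: [[-0.957, 0.289, 0.001], [0.289, 0.957, -0.001], [-0.001, -0.0, -1.0]]
contact_force: [0.4, 0.8, -1.4]
width: 10.7
finger_force: 79.0
```

Emit:
move_arm(increments=[[0, 0, 0.01, 0, 0, 0, -1], [0, 0, 0.02, 0, 0, 0, -1], [0, 0, 0.025, 0, 0, 0, -1], [0, 0, 0.025, 0, 0, 0, -1]])

```text
time: 50.25
tcp_pos: [498.8, -302.5, 44.0]
ee_rot: [[-0.957, 0.29, 0.002], [0.29, 0.957, -0.001], [-0.002, -0.001, -1.0]]
contact_force: [-5.8, 2.7, 14.4]
width: 10.8
finger_force: 81.6
```

Contact reached. Release and retreat upward, then inspect.

Emit:
move_arm(increments=[[0, 0, 0.012, 0, 0, 0, -1], [0, 0, 0.012, 0, 0, 0, -0.3], [0, 0, 0.012, 0, 0, 0, 0], [0, 0, 0.012, 0, 0, 0, 0], [0, 0, -0.2, 0, 0, 0, 0], [0, 0, -0.6, 0, 0, 0, 0], [0, 0, -1, 0, 0, 0, 0], [0, 0, -1, 0, 0, 0, 0]])

```text
time: 51.25
tcp_pos: [499.7, -302.9, 144.6]
ee_rot: [[-0.957, 0.289, 0.004], [0.289, 0.957, -0.003], [-0.005, -0.001, -1.0]]
contact_force: [0.2, 0.3, -0.2]
width: 42.8
finger_force: 0.0
```

Emit:
move_arm(increments=[[0.4, 0, -0.4, 0, 0, 0, 0], [1, 0, -0.9, 0, 0, 0, 0], [1, 0, -0.9, 0, 0, 0, 0]])

```text
time: 51.62
tcp_pos: [401.4, -272.9, 233.4]
ee_rot: [[-0.957, 0.29, 0.002], [0.29, 0.957, -0.002], [-0.003, -0.001, -1.0]]
contact_force: [-0.1, -0.2, -0.5]
width: 42.7
finger_force: 0.0
```

Emit:
move_arm(increments=[[0.4, 0, -0.4, 0, 0, 0, 0], [1, 0, -0.3, 0, 0, 0, 0], [1, 0, -0.3, 0, 0, 0, 0], [1, 0, -0.3, 0, 0, 0, 0]])

```text
time: 52.12
tcp_pos: [307.3, -244.4, 260.5]
ee_rot: [[-0.957, 0.29, -0.0], [0.29, 0.957, 0.0], [0.0, 0.0, -1.0]]
contact_force: [-0.6, -0.2, 0.5]
width: 42.7
finger_force: 0.0
```

```bash
python3 - <<'E'
from h import *
s=r.get_state();print(s['time'],s['tcp_pos'].round(1))
t=r.snapshot('top')[:,:,::-1].copy();b=r.snapshot('side')[:,:,::-1].copy();cv2.imwrite('pics/t14.png',t);cv2.imwrite('pics/s14.png',b)
for o in trayblobs(b):print(o)
print('top');[print(o) for o in trayblobs(t,'top')]
cv2.imwrite('pics/m14.png',np.hstack([cv2.resize(t[90:270,150:430],(450,400),interpolation=2),cv2.resize(b[130:310,160:330],(350,400),interpolation=2)]))
E
```

```text
52.125 [ 307.3 -244.4  260.5]
[(423, [262.0, 234.0], [549.0, 117.0])]
[(22, [262.0, 208.0], [571.0, -4.0]), (58, [268.0, 216.0], [547.0, 33.0])]
[(47, [277.0, 201.0], [534.0, -50.0])]
[(72, [291.0, 186.0], [501.0, -149.0]), (42, [274.0, 187.0], [553.0, -135.0])]
top
[(68, [220.0, 203.0], [542.0, 78.0]), (58, [202.0, 202.0], [543.0, 120.0]), (55, [206.0, 217.0], [509.0, 110.0])]
[(15, [258.0, 201.0], [547.0, -8.0]), (53, [239.0, 200.0], [548.0, 35.0]), (19, [253.0, 229.0], [483.0, 3.0])]
[(15, [297.0, 191.0], [572.0, -97.0]), (56, [276.0, 207.0], [534.0, -48.0]), (46, [291.0, 225.0], [494.0, -84.0])]
[(35, [331.0, 206.0], [537.0, -175.0]), (61, [313.0, 199.0], [553.0, -134.0]), (60, [318.0, 217.0], [512.0, -144.0])]
```

View pics/m14.png

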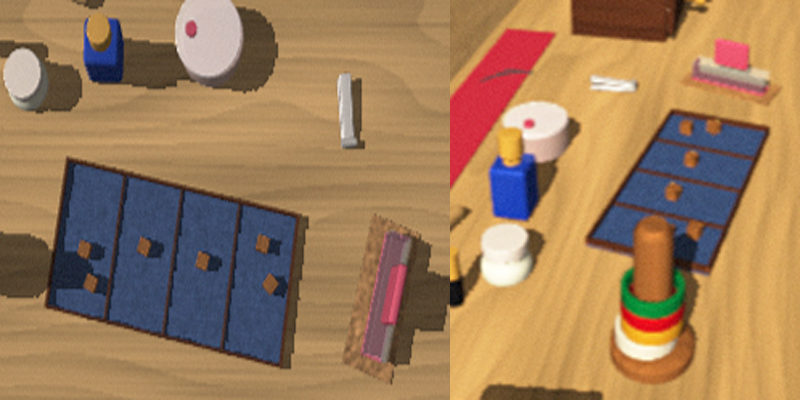

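The final view shows the bangles stacked flat, the cubes split 2/1/1/2 across the sections, and the empty shaker upright and centred on its mat. The bystanders have not moved.

```bash
python3 -c "
from station import r
print(r.job_done())"
```

```text
the job is handed in; nothing more can be done
None
```

The job is handed in at about 52 s of the 192 s limit: all four bangles lie flat on the stand, the six cubes are spread 2/1/1/2 over the tray's sections, the empty shaker stands upright in the middle of its mat, and the bystanders weren't moved.

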